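# Load the inspection slide with shut sample jars

### The job

The sample jars standing open on the bench are to go into the inspection station: hold the thumb button on the carriage's post down, slide the locked carriage out to its loading end and let the button spring up so that it locks. Flip every jar's lid fully shut and stand all the jars upright in the tray while it waits there; then hold the button down again and slide the carriage fully home under the bridge until it locks, leaving the jars standing shut in the tray and the other things on the bench undisturbed.

Things in the scene. Friction and masses are not known exactly. Their poses are not given: they have to be found in the camera images.
- carriage (a joint): the carriage (white tray plus grey push post) on the station's rail: 0 = home, tray under the bridge (end stop); 0.220 m = loading end, tray out in the open (end stop). It slides along the station's -y as the value grows, about 1.2 N of friction once unlocked. A steel latch tooth locks it at both ends, with up to 3 mm of play
- button (a joint): the thumb release button in the top of the push post: 0 = up (latch engaged when at an end), 0.008 m = fully down. Spring: 1.6 N to start, 5.2 N fully down. The latch is free from about 0.005 m down; let go at either end it springs up to 0 and locks; let go between the ends it stays part-way down
- button_top (a point): centre of the flat top of the black thumb button, 38 x 42 mm, 70 mm above the worktop when up; rides with the carriage. Axes as the station: z up, +y along the rail toward the bridge (home). A grey lip stands at each y end of the button, 51 mm between them, 8 mm higher than the raised button, so pushing fingers may bear on a lip; the x sides are open. Tray wall 37 mm away on the +y side
- tray_mid (a point): centre of the tray's inner floor, 19 mm above the worktop; rides with the carriage, 148 mm toward the bridge (+y) from the button's centre. Axes as the station. Inner floor 58 mm (x) by 216 mm (y), walls 3 mm thick, 15 mm high; holds up to four jars in a row along y. A steel latch bar runs along the rail 42 to 52 mm in front (-x), its top 24 mm above the worktop
- station: the inspection station, fixed to the worktop: grey base 124 (x) x 540 (y) x 8 mm, origin at the centre of its underside, rail along its y. A bridge on four legs spans the rail from y = +78 to +238 mm; underside 97 mm, top 133 mm above the worktop: jars pass only with lids shut. Button's centre at x = 0, y = 0 when home, y = -220 mm at the loading end
- jar1_mid (a point): a clear round sample jar, 44 mm diameter, 60 mm high with its white flip lid shut, 0.2 kg; this point lies on its axis 30 mm above its underside. z up; +x points to the lid's hinge, -x to the lid's front tab. May be absent (None); three or four jars are present
- jar1_lid (a joint): angle of that jar's flip lid: 0 = shut, grows as it opens, 2.1 = fully back. White disc of 40 mm diameter and 8 mm thick, hinge line 20 mm from the jar's axis and 52 mm above its underside, small front tab; shut, nothing stands out beyond the jar's 44 mm round. Stiff hinge (0.007 N m): it stays at any angle
- jar2_mid (a point): a clear round sample jar, 44 mm diameter, 60 mm high with its white flip lid shut, 0.2 kg; this point lies on its axis 30 mm above its underside. z up; +x points to the lid's hinge, -x to the lid's front tab. May be absent (None); three or four jars are present
- jar2_lid (a joint): angle of that jar's flip lid: 0 = shut, grows as it opens, 2.1 = fully back. White disc of 40 mm diameter and 8 mm thick, hinge line 20 mm from the jar's axis and 52 mm above its underside, small front tab; shut, nothing stands out beyond the jar's 44 mm round. Stiff hinge (0.007 N m): it stays at any angle
- jar3_mid (a point): a clear round sample jar, 44 mm diameter, 60 mm high with its white flip lid shut, 0.2 kg; this point lies on its axis 30 mm above its underside. z up; +x points to the lid's hinge, -x to the lid's front tab. May be absent (None); three or four jars are present
- jar3_lid (a joint): angle of that jar's flip lid: 0 = shut, grows as it opens, 2.1 = fully back. White disc of 40 mm diameter and 8 mm thick, hinge line 20 mm from the jar's axis and 52 mm above its underside, small front tab; shut, nothing stands out beyond the jar's 44 mm round. Stiff hinge (0.007 N m): it stays at any angle
- jar4_mid (a point): a clear round sample jar, 44 mm diameter, 60 mm high with its white flip lid shut, 0.2 kg; this point lies on its axis 30 mm above its underside. z up; +x points to the lid's hinge, -x to the lid's front tab. May be absent (None); three or four jars are present
- jar4_lid (a joint): angle of that jar's flip lid: 0 = shut, grows as it opens, 2.1 = fully back. White disc of 40 mm diameter and 8 mm thick, hinge line 20 mm from the jar's axis and 52 mm above its underside, small front tab; shut, nothing stands out beyond the jar's 44 mm round. Stiff hinge (0.007 N m): it stays at any angle
- loose_bottle: bystander: white sample bottle, 48 mm diameter, 112 mm high, origin under its centre
- tape: bystander: roll of beige tape lying flat, 68 mm diameter, 19 mm high, origin under its centre
- glass_beaker: bystander: glass beaker, 70 mm diameter, 92 mm high, origin under its centre
- dish: bystander: clear petri dish, 70 mm diameter, 16 mm high, origin under its centre
Not all that is in view belongs to the job. Leave any yellow look-alike of the part that bears jar2_mid alone.

How it is judged:
On the way, in this order (a step that is already met when the one before it is completed fails the run):
1. the carriage is out at its loading end with the button sprung up (locked) (value of joint carriage above 0.214 m and value of joint button below 0.002 m), for 0.2 s.
2. all jars stand shut and upright in the tray, the carriage still locked at its loading end (all of step 1 and value of joint each of jar1_lid, jar2_lid, jar3_lid, jar4_lid below 0.08 rad and angle between each of jar1_mid, jar2_mid, jar3_mid, jar4_mid's own z axis and vertical below 0.1 rad and z of jar1_mid in the frame of tray_mid between 0.024 and 0.036 m and x of jar1_mid in the frame of tray_mid between -0.02 and 0.02 m and y of jar1_mid in the frame of tray_mid between -0.108 and 0.108 m and z of jar2_mid in the frame of tray_mid between 0.024 and 0.036 m and x of jar2_mid in the frame of tray_mid between -0.02 and 0.02 m and y of jar2_mid in the frame of tray_mid between -0.108 and 0.108 m and z of jar3_mid in the frame of tray_mid between 0.024 and 0.036 m and x of jar3_mid in the frame of tray_mid between -0.02 and 0.02 m and y of jar3_mid in the frame of tray_mid between -0.108 and 0.108 m and z of jar4_mid in the frame of tray_mid between 0.024 and 0.036 m and x of jar4_mid in the frame of tray_mid between -0.02 and 0.02 m and y of jar4_mid in the frame of tray_mid between -0.108 and 0.108 m), for 0.2 s.
At the end, for the whole second after the job is handed in: The carriage is home under the bridge (within 6 mm) and locked (button up, within 2 mm), and every jar stands upright (within 0.1 rad) on the tray's floor, its lid shut (within 0.08 rad) (value of joint carriage below 0.006 m and value of joint button below 0.002 m and value of joint each of jar1_lid, jar2_lid, jar3_lid, jar4_lid below 0.08 rad and angle between each of jar1_mid, jar2_mid, jar3_mid, jar4_mid's own z axis and vertical below 0.1 rad and z of jar1_mid in the frame of tray_mid between 0.024 and 0.036 m and x of jar1_mid in the frame of tray_mid between -0.02 and 0.02 m and y of jar1_mid in the frame of tray_mid between -0.108 and 0.108 m and z of jar2_mid in the frame of tray_mid between 0.024 and 0.036 m and x of jar2_mid in the frame of tray_mid between -0.02 and 0.02 m and y of jar2_mid in the frame of tray_mid between -0.108 and 0.108 m and z of jar3_mid in the frame of tray_mid between 0.024 and 0.036 m and x of jar3_mid in the frame of tray_mid between -0.02 and 0.02 m and y of jar3_mid in the frame of tray_mid between -0.108 and 0.108 m and z of jar4_mid in the frame of tray_mid between 0.024 and 0.036 m and x of jar4_mid in the frame of tray_mid between -0.02 and 0.02 m and y of jar4_mid in the frame of tray_mid between -0.108 and 0.108 m); the robot touches nothing.
It fails at once if one of the bystanders (bottle, tape roll, beaker, dish) is moved more than 3 cm (distance of any of loose_bottle, tape, glass_beaker, dish from where it was at the start of the episode above 0.03 m).
Of jar1, jar2, jar3, jar4 only 3 to 4 are there at a start; the rules pass over those that are not, and their reading is None.
At some moment in a run one of jar1, jar2, jar3, jar4 may be knocked a few centimetres aside while the robot is not near it.
Once in a run the grip may slacken for a moment while it holds something.
It also fails if it takes over 208 s, if anything falls off the work surface, if the arm or the gripper's body presses on something with over 40 N, if the wrist force passes 120 N, or if a joint passes its speed limit or range.

### The arm

A 6-joint arm with a two-finger parallel gripper is mounted at the origin on a cart in front of the work surface, level with it; the furniture and walls round the work are solid. World frame = base frame: x ahead of the robot, y to its left, z up, the work surface at z = 0. Lengths are in m, angles in rad, forces in N, time in s.
With the tool pointing down it reaches from about 0.375 to 0.825 m from the base axis. Payload 5.5 kg.
Tool frame: the origin (TCP) lies between the finger pads; the fingertips stand arm.finger_overhang ahead of it and the grasp point (between the pads) lies 2 mm behind it (arm.finger_overhang is the distance from the TCP to the fingertips, in m); z points along the fingers, x is the direction in which the jaws open and shut, and the axes are right-handed (so a half turn about z gives the same grasp; the last joint's range is limited). The gripper opens to 85 mm and grips with 20 to 120 N. Pads are 22 mm wide; open, the fingers measure 114 mm over their backs; the gripper's body (76 mm by 85 mm) begins 54 mm behind the grasp point. The pads swing forward as they close: fully open they stand 13 mm farther back than shut.
Start: joints at [-1.305, 0.314, -0.047, 1.21, 0, 1.571], TCP at [0.158, -0.579, 0.225] pointing down, gripper open.
Joint ranges: [-2.67, 2.67], [-0.69, 1.73], [-1.03, 1.25], [-2.08, 2.16], [-1.42, 1.45], [-3.14, 3.14]. Speed limits (rad/s): [2.39, 2.39, 3.01, 3.14, 3.14, 3.14].

### API

Orientations are given as a unit quaternion [w, x, y, z].
In Python, from workcell import arm gives the robot as it stands. The module is installed in compiled form; this text tells all that it offers.
- The arm moves only by the tool apply_moves, never from a script. Its argument "plan" is a list of rows, each an object of numbers: "jaw": the opening, from -1 (shut) to 1 (fully open), so that 0 is half open; "tx", "ty", "tz": the shift along the tool's x, y, z as a fraction of full scale; "spin": the turn about the tool's z as a fraction of full scale. In form: [{"jaw": .., "tx": .., "ty": .., "tz": .., "spin": ..}, ...]. A call has exactly 10 rows; each row is the pose to reach, as a shift and turn from the pose commanded when the call began, along the tool's axes at that moment; what a row does not reach only later rows make up. Full scale, the value 1, is 500 mm for a shift and 30 degrees for a turn. A row lasts 1/8 s, in which the tool goes at most 62.5 mm and 10.7 degrees, less where a joint would pass 70% of its speed; a pose out of reach is approached as far as the arm can. A call with a number of a shift or a turn outside -1 to 1 is refused whole. A call with a gripper value outside its range is refused whole. The fingers move at their own pace and stop on an object; the grip force is fixed at half the most. Time passes only in rows, so rows that repeat a pose let the fingers close, or fill a call up. It gives the time, the measured TCP pose, the force and the opening at its end, in the units of the state.
- arm.get_state(): the state, without advancing time (a new reading comes with each control period).
- arm.capture(name): name is "scene" or "top" or "wrist"; returns a dict with "pixels" (384x512x3 uint8, blue, green, red), "mtx" (3x3 intrinsics, pixels), "rvec" (rotation vector, rad) and "tvec" (3), from world to camera coordinates, as OpenCV has them; the wrist camera has in their place "mount" (4x4, takes a point from camera to tool coordinates, whose origin is the TCP and whose axes are the tool frame's). Camera axes: x right, y down, z forward; pixel columns grow to the right and rows downward; lengths in m; the calibration is good to about 2 mm. A picture is of the moment at which its call begins: read the wrist's pose just before it. There is no depth.
- arm.close_job(): hands the job in, once; it reports no verdict.
The state is a dict: "time_s": time; "q": joint angles; "joint_vel": joint speeds; "joint_efforts": joint torques, N m; "tool_pos": TCP position; "ee_rot": TCP orientation; "force": force on the tool from outside, world axes, zero at the start; "wrist_torque": the same for the moment, N m; "finger_gap": finger opening in m.
Only numpy, scipy, OpenCV 4.12 (cv2) and the standard library are available. Lean on these libraries where they do the work, as an engineer would, in place of code of your own. Each camera call takes 0.05 s, during which the arm holds its last target.

## Working session

There is one attempt and no reset: what is moved stays moved. The work goes in short steps, Python scripts to look and compute and a tool call to move; the robot and the scene stay as the last step left them, time stands still between calls to the robot, and variables do not carry over. Pictures are saved under pics/ and viewed, and the job is handed in when it is done.

Besides the shell and the picture viewer there is one more tool, called after "Request:" in YAML: its name, and indented under it one key for each argument. apply_moves: Moves the arm, as the interface text tells. Shift numbers are shares of 500 mm and turn numbers shares of 30 degrees, none past 1 either way. Its arguments: {"type":"object","properties":{"plan":{"type":"array"}},"required":["plan"]}

```bash
mkdir -p pics
cat > h.py <<'E'
import numpy as np, cv2
from scipy.spatial.transform import Rotation as R
from workcell import arm
def st(): return arm.get_state()
def pose(s):
    T=np.eye(4); w,x,y,z=s['ee_rot']; T[:3,:3]=R.from_quat([x,y,z,w]).as_matrix(); T[:3,3]=s['tool_pos']; return T
def cap(name,fn=None):
    s=st(); c=arm.capture(name); im=np.array(c['pixels'])
    if 'mount' in c: W=pose(s)@np.array(c['mount'])
    else:
        W=np.eye(4); r=cv2.Rodrigues(np.array(c['rvec'],float))[0]; W[:3,:3]=r.T; W[:3,3]=-r.T@np.array(c['tvec'],float).ravel()
    if fn: cv2.imwrite('pics/'+fn,im)
    return im,np.array(c['mtx']),W
def ray(px,K,W,z):
    d=W[:3,:3]@np.linalg.inv(K)@np.array([px[0],px[1],1.]); o=W[:3,3]; return o+d*(z-o[2])/d[2]
def proj(P,K,W):
    p=K@(W[:3,:3].T@(np.array(P)-W[:3,3])); return p[:2]/p[2]
def save(name,*a): np.savez(name,*a)
E
python3 - <<'E'
from h import *
print(arm.finger_overhang); s=st(); print(s)
for n in ['scene','top','wrist']:
    im,K,W=cap(n,n+'0.png'); print(n,K.tolist(),W.round(3).tolist()); np.savez(n+'0.npz',im=im,K=K,W=W)
E
```

```text
0.017
{'time_s': 0.0, 'q': array([-1.30499553e+00,  3.14209548e-01, -4.80513346e-02,  1.21022383e+00,
       -1.94954362e-06,  1.57076137e+00]), 'joint_vel': array([ 0.00116933,  0.00137246, -0.0003905 , -0.00082744, -0.00121792,
        0.00102032]), 'joint_efforts': array([ 1.70122594e-04, -5.39598083e+01,  3.39744759e+01,  1.92234025e-02,
       -1.68846727e-04,  3.70966148e-06]), 'tool_pos': array([ 0.1574547 , -0.5783644 ,  0.22375663]), 'ee_rot': array([-5.11809593e-04,  7.94580033e-01, -6.07158842e-01, -6.71354704e-04]), 'force': array([ 0.0248515 ,  0.87091324, -0.12971608]), 'wrist_torque': array([0.04387871, 0.0026366 , 0.01587914]), 'finger_gap': 0.0853212454609855}
scene [[445.7091634575224, 0.0, 251.84666803798908], [0.0, 445.7091634575224, 194.76089411525535], [0.0, 0.0, 1.0]] [[-0.855, -0.298, 0.425, -0.035], [-0.519, 0.472, -0.713, 0.778], [0.012, -0.83, -0.558, 0.807], [0.0, 0.0, 0.0, 1.0]]
top [[435.98722976438467, 0.0, 252.76514765101723], [0.0, 435.98722976438467, 190.81361532715127], [0.0, 0.0, 1.0]] [[-0.003, -0.999, 0.035, 0.478], [-1.0, 0.004, 0.031, -0.178], [-0.031, -0.035, -0.999, 1.308], [0.0, 0.0, 0.0, 1.0]]
wrist [[277.88831056290803, 0.0, 260.06742355077347], [0.0, 277.88831056290803, 197.37198234562933], [0.0, 0.0, 1.0]] [[0.262, -0.931, -0.253, 0.221], [-0.965, -0.253, -0.066, -0.562], [-0.002, 0.262, -0.965, 0.372], [0.0, 0.0, 0.0, 1.0]]
```

View pics/scene0.png

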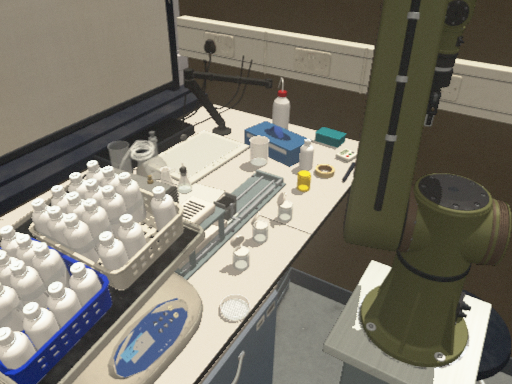

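View pics/top0.png

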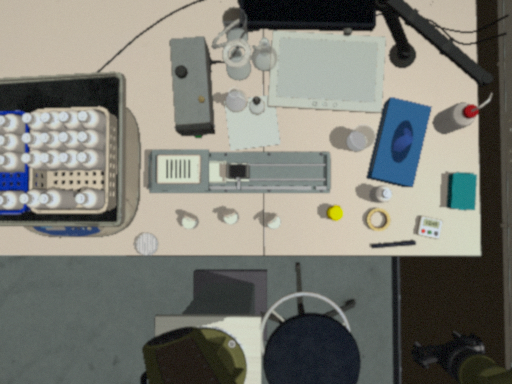

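View pics/wrist0.png

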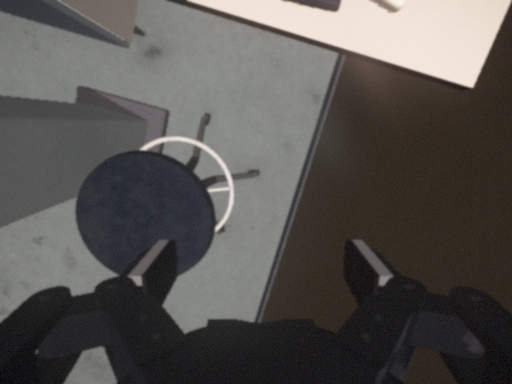

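Run:
```python
from h import *
d=np.load('top0.npz');im,K,W=d['im'],d['K'],d['W']
a=cv2.resize(im[135:255,130:350],None,fx=3.6,fy=3.6,interpolation=cv2.INTER_CUBIC);cv2.imwrite('pics/t1.png',a)
d2=np.load('scene0.npz');a=cv2.resize(d2['im'][160:290,170:350],None,fx=4.4,fy=4.4,interpolation=cv2.INTER_CUBIC);cv2.imwrite('pics/s1.png',a)
for n,p,z in [('but',(237,171),.07),('j1',(189,222),.06),('j2',(230,217),.06),('j3',(273,222),.06),('base tl',(147,151),.008),('tr',(329,151),.008),('br',(330,192),.008),('bl',(147,192),.008),('yel',(335,213),.06),('bottle',(382,193),.11),('tape',(377,218),.019),('dish',(146,244),.016)]:
    print(n,ray(p,K,W,z).round(3))
```

```text
but [ 0.578 -0.095  0.07 ]
j1 [0.433 0.044 0.06 ]
j2 [ 0.447 -0.074  0.06 ]
j3 [ 0.433 -0.197  0.06 ]
base tl [0.645 0.181 0.008]
tr [ 0.642 -0.366  0.008]
br [ 0.52  -0.368  0.008]
bl [0.522 0.18  0.008]
yel [ 0.458 -0.374  0.06 ]
bottle [ 0.513 -0.494  0.11 ]
tape [ 0.443 -0.502  0.019]
dish [0.366 0.18  0.016]
```

View pics/t1.png

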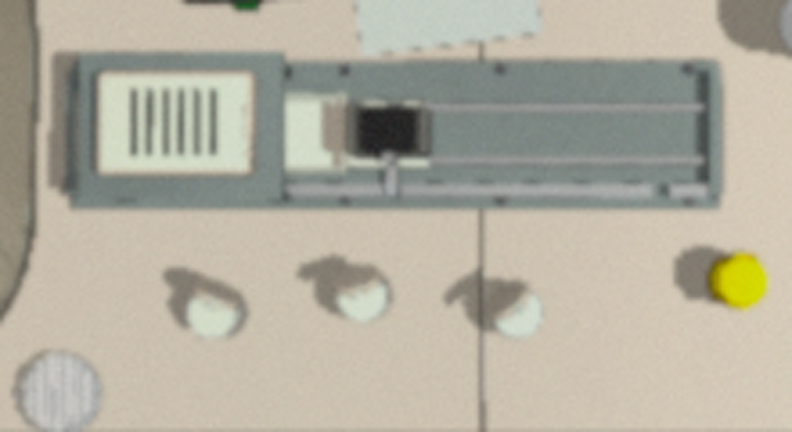

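View pics/s1.png

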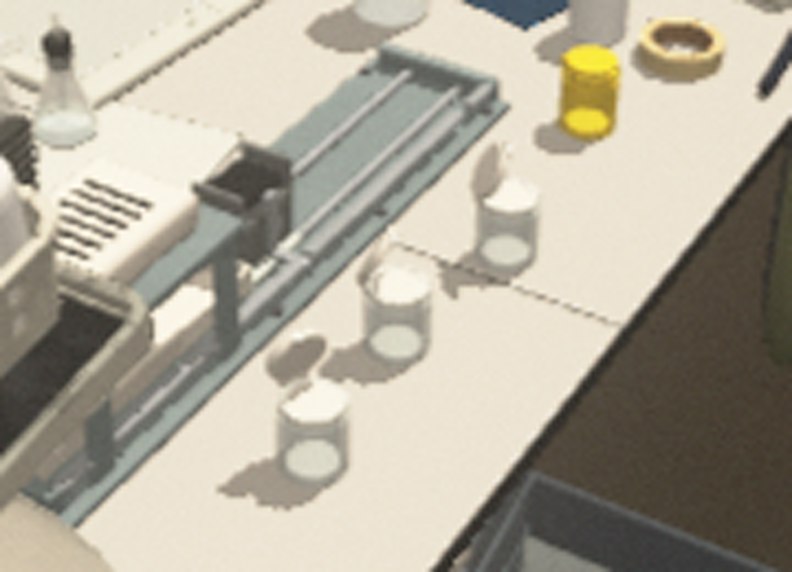

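```bash
cat >> h.py <<'E'
def go(x,y,z,psi=None,s=None):
    """numbers for a shift from the present pose to x,y,z and yaw psi (deg)"""
    s=s or st(); T=pose(s); d=T[:3,:3].T@(np.array([x,y,z])-T[:3,3])/.5
    cur=np.degrees(np.arctan2(T[1,0],T[0,0])); sp=0 if psi is None else -(psi-cur)/30
    print('from',T[:3,3].round(4),'yaw',cur.round(2),'F',np.array(s['force']).round(1),'-> tx,ty,tz,spin',d.round(4),round(sp,3))
E
python3 - <<'E'
from h import *
go(.3,-.4,.3,-50)
go(.45,-.12,.35,0)
E
```

```text
from [ 0.1575 -0.5785  0.2239] yaw -74.77 F [ 0.2  0.4 -0.8] -> tx,ty,tz,spin [-0.2698 -0.3688 -0.1518] -0.826
from [ 0.1575 -0.5785  0.2239] yaw -74.77 F [ 0.2  0.4 -0.8] -> tx,ty,tz,spin [-0.7315 -0.8053 -0.2511] -2.492
```

Request:
apply_moves:
  plan:
    - {"jaw":1,"tx":-0.27,"ty":-0.37,"tz":-0.15,"spin":-1}
    - {"jaw":1,"tx":-0.27,"ty":-0.37,"tz":-0.15,"spin":-1}
    - {"jaw":1,"tx":-0.27,"ty":-0.37,"tz":-0.15,"spin":-1}
    - {"jaw":1,"tx":-0.27,"ty":-0.37,"tz":-0.15,"spin":-1}
    - {"jaw":1,"tx":-0.27,"ty":-0.37,"tz":-0.15,"spin":-1}
    - {"jaw":-1,"tx":-0.27,"ty":-0.37,"tz":-0.15,"spin":-1}
    - {"jaw":-1,"tx":-0.27,"ty":-0.37,"tz":-0.15,"spin":-1}
    - {"jaw":-1,"tx":-0.27,"ty":-0.37,"tz":-0.15,"spin":-1}
    - {"jaw":-1,"tx":-0.27,"ty":-0.37,"tz":-0.15,"spin":-1}
    - {"jaw":-1,"tx":-0.27,"ty":-0.37,"tz":-0.15,"spin":-1}

```text
time_s: 1.4
tool_pos: [0.3003, -0.4003, 0.2994]
ee_rot: [-0.0, 0.925, -0.381, -0.0]
force: [-1.2, -0.1, 0.6]
finger_gap: 0.0003
```

Run:
```python
from h import *
go(.45,-.12,.35,0); print(arm.finger_overhang,st()['time_s'],st()['finger_gap'])
```

```text
from [ 0.3003 -0.4003  0.2994] yaw -44.81 F [-1.2 -0.1  0.6] -> tx,ty,tz,spin [-0.1828 -0.6087 -0.1011] -1.494
0.017 1.4 0.000278169911055966
```

Request:
apply_moves:
  plan:
    - {"jaw":-1,"tx":-0.18,"ty":-0.6,"tz":-0.1,"spin":-1}
    - {"jaw":-1,"tx":-0.18,"ty":-0.6,"tz":-0.1,"spin":-1}
    - {"jaw":-1,"tx":-0.18,"ty":-0.6,"tz":-0.1,"spin":-1}
    - {"jaw":-1,"tx":-0.18,"ty":-0.6,"tz":-0.1,"spin":-1}
    - {"jaw":-1,"tx":-0.18,"ty":-0.6,"tz":-0.1,"spin":-1}
    - {"jaw":-1,"tx":-0.18,"ty":-0.6,"tz":-0.1,"spin":-1}
    - {"jaw":-1,"tx":-0.18,"ty":-0.6,"tz":-0.1,"spin":-1}
    - {"jaw":-1,"tx":-0.18,"ty":-0.6,"tz":-0.1,"spin":-1}
    - {"jaw":-1,"tx":-0.18,"ty":-0.6,"tz":-0.1,"spin":-1}
    - {"jaw":-1,"tx":-0.18,"ty":-0.6,"tz":-0.1,"spin":-1}

```text
time_s: 2.65
tool_pos: [0.4476, -0.1246, 0.3495]
ee_rot: [0.0, 0.992, -0.129, -0.0]
force: [0.1, 0.4, -0.1]
finger_gap: 0.0003
```

Run:
```python
from h import *
im,K,W=cap('wrist','w1.png'); np.savez('w1.npz',im=im,K=K,W=W); go(.58,-.095,.14,0)
```

```text
from [ 0.4477 -0.1244  0.3495] yaw -14.86 F [ 0.5 -0.5 -0.4] -> tx,ty,tz,spin [ 0.2406 -0.1247  0.419 ] -0.495
```

View pics/w1.png

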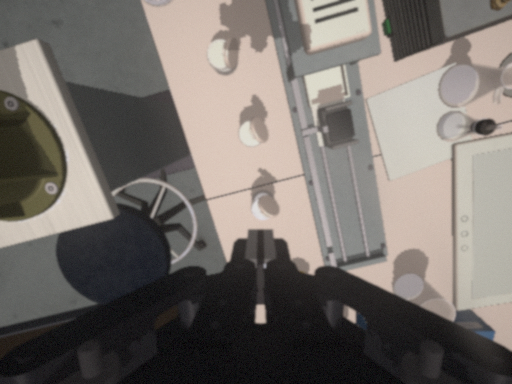

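Run:
```python
from h import *
d=np.load('w1.npz');im,K,W=d['im'],d['K'],d['W']
a=cv2.resize(im[20:230,190:290],None,fx=2.8,fy=2.8,interpolation=cv2.INTER_CUBIC)
b=cv2.resize(im[40:240,285:395],None,fx=2.9,fy=2.9,interpolation=cv2.INTER_CUBIC)
h=max(a.shape[0],b.shape[0]); c=np.zeros((h,a.shape[1]+b.shape[1],3),np.uint8); c[:a.shape[0],:a.shape[1]]=a;c[:b.shape[0],a.shape[1]:]=b
cv2.imwrite('pics/w1c.png',c); print(c.shape)
g=im.max(2)[80:180,300:380]
m=(g<60).astype(np.uint8); n,l,s,ce=cv2.connectedComponentsWithStats(m)
for i in range(1,n):
    if s[i,4]>60: print(s[i],ce[i]+[300,80],ray(ce[i]+[300,80],K,W,.07))
```

```text
(588, 599, 3)
```

View pics/w1c.png

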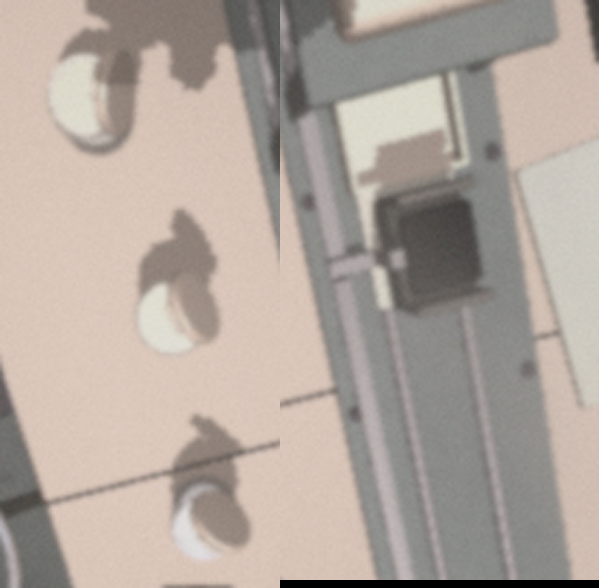

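Run:
```python
from h import *
d=np.load('w1.npz');im,K,W=d['im'],d['K'],d['W']
f=lambda x,y:(285+(x-280)/2.9,40+y/2.9)
for p in [(398,205),(466,196),(482,286),(410,298),(442,246)]: print(ray(f(*p),K,W,.07).round(4))
for p in [(556,40),(569,580)]: print('edge',ray(f(*p),K,W,.008).round(4))
t=np.load('top0.npz'); im,K,W=t['im'],t['K'],t['W']
a=im[140:205,220:255].max(2)
print(ray((237.5,171),K,W,.07))
m=(im[155:186,222:256].max(2)<45).astype(np.uint8); M=cv2.moments(m,True); c=(222+M['m10']/M['m00'],155+M['m01']/M['m00']); print(m.sum(),c,ray(c,K,W,.07))
```

```text
[ 0.5619 -0.0707  0.07  ]
[ 0.5959 -0.0753  0.07  ]
[ 0.5961 -0.1215  0.07  ]
[ 0.5587 -0.1179  0.07  ]
[ 0.5797 -0.0963  0.07  ]
edge [ 0.6775 -0.009   0.008 ]
edge [ 0.6377 -0.3318  0.008 ]
[ 0.57844315 -0.09678277  0.07      ]
137 (237.26277372262774, 170.55474452554745) [ 0.57971865 -0.09610731  0.07      ]
```

Run:
```python
from h import *
go(.5795,-.0963,.12,0)
```

```text
from [ 0.4477 -0.1244  0.3495] yaw -14.86 F [ 0.5 -0.5 -0.4] -> tx,ty,tz,spin [ 0.2403 -0.122   0.459 ] -0.495
```

Request:
apply_moves:
  plan:
    - {"jaw":-1,"tx":0.2403,"ty":-0.122,"tz":0.1,"spin":-0.495}
    - {"jaw":-1,"tx":0.2403,"ty":-0.122,"tz":0.2,"spin":-0.495}
    - {"jaw":-1,"tx":0.2403,"ty":-0.122,"tz":0.25,"spin":-0.495}
    - {"jaw":-1,"tx":0.2403,"ty":-0.122,"tz":0.3,"spin":-0.495}
    - {"jaw":-1,"tx":0.2403,"ty":-0.122,"tz":0.36,"spin":-0.495}
    - {"jaw":-1,"tx":0.2403,"ty":-0.122,"tz":0.43,"spin":-0.495}
    - {"jaw":-1,"tx":0.2403,"ty":-0.122,"tz":0.459,"spin":-0.495}
    - {"jaw":-1,"tx":0.2403,"ty":-0.122,"tz":0.459,"spin":-0.495}
    - {"jaw":-1,"tx":0.2403,"ty":-0.122,"tz":0.459,"spin":-0.495}
    - {"jaw":-1,"tx":0.2403,"ty":-0.122,"tz":0.459,"spin":-0.495}

```text
time_s: 3.95
tool_pos: [0.5809, -0.0956, 0.1216]
ee_rot: [0.0, 1.0, 0.001, 0.001]
force: [0.6, -0.4, -0.7]
finger_gap: -0.0004
```

Run:
```python
from h import *
go(.5795,-.0963,.079,0);go(.5785,-.3163,.079,0)
im,K,W=cap('wrist','w2.png'); np.savez('w2.npz',im=im,K=K,W=W)
```

```text
from [ 0.5809 -0.0956  0.1216] yaw 0.08 F [ 0.6 -0.4 -0.7] -> tx,ty,tz,spin [-0.003   0.0014  0.0852] 0.003
from [ 0.5809 -0.0956  0.1216] yaw 0.08 F [ 0.6 -0.4 -0.7] -> tx,ty,tz,spin [-0.0055  0.4414  0.0854] 0.003
```

View pics/w2.png

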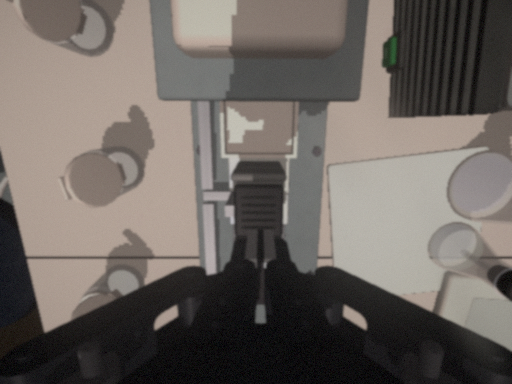

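Request:
apply_moves:
  plan:
    - {"jaw":-1,"tx":-0.003,"ty":0.0014,"tz":0.03,"spin":0}
    - {"jaw":-1,"tx":-0.003,"ty":0.0014,"tz":0.05,"spin":0}
    - {"jaw":-1,"tx":-0.003,"ty":0.0014,"tz":0.06,"spin":0}
    - {"jaw":-1,"tx":-0.003,"ty":0.0014,"tz":0.068,"spin":0}
    - {"jaw":-1,"tx":-0.003,"ty":0.0014,"tz":0.074,"spin":0}
    - {"jaw":-1,"tx":-0.003,"ty":0.0014,"tz":0.078,"spin":0}
    - {"jaw":-1,"tx":-0.003,"ty":0.0014,"tz":0.082,"spin":0}
    - {"jaw":-1,"tx":-0.003,"ty":0.0014,"tz":0.084,"spin":0}
    - {"jaw":-1,"tx":-0.003,"ty":0.0014,"tz":0.084,"spin":0}
    - {"jaw":-1,"tx":-0.003,"ty":0.0014,"tz":0.084,"spin":0}

```text
time_s: 5.25
tool_pos: [0.5783, -0.0961, 0.0782]
ee_rot: [0.0, 1.0, 0.001, 0.0]
force: [0.9, -0.5, -0.9]
finger_gap: -0.0002
```

Run:
```python
from h import *
go(.5785,-.3163,.079,0)
im,K,W=cap('wrist','w3.png');
```

```text
from [ 0.5783 -0.0961  0.0782] yaw 0.08 F [ 0.9 -0.5 -0.9] -> tx,ty,tz,spin [-3.000e-04  4.404e-01 -1.600e-03] 0.003
```

View pics/w3.png

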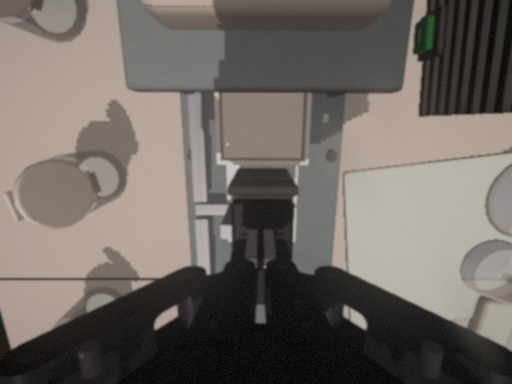

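Request:
apply_moves:
  plan:
    - {"jaw":-1,"tx":0,"ty":0,"tz":0.002,"spin":0}
    - {"jaw":-1,"tx":0,"ty":0,"tz":0.004,"spin":0}
    - {"jaw":-1,"tx":0,"ty":0,"tz":0.005,"spin":0}
    - {"jaw":-1,"tx":0,"ty":0,"tz":0.006,"spin":0}
    - {"jaw":-1,"tx":0,"ty":0,"tz":0.006,"spin":0}
    - {"jaw":-1,"tx":0,"ty":0,"tz":0.006,"spin":0}
    - {"jaw":-1,"tx":0,"ty":0,"tz":0.006,"spin":0}
    - {"jaw":-1,"tx":0,"ty":0,"tz":0.006,"spin":0}
    - {"jaw":-1,"tx":0,"ty":0,"tz":0.006,"spin":0}
    - {"jaw":-1,"tx":0,"ty":0,"tz":0.006,"spin":0}

```text
time_s: 6.55
tool_pos: [0.5783, -0.096, 0.0751]
ee_rot: [-0.0, 1.0, 0.001, 0.0]
force: [-0.2, 0.4, -0.2]
finger_gap: 0.0001
```

Run:
```python
from h import *
go(.5785,-.3163,.079,0)
im,K,W=cap('scene','s2.png');cv2.imwrite('pics/s2c.png',cv2.resize(im[100:290,170:350],None,fx=3.1,fy=3.1,interpolation=cv2.INTER_CUBIC))
for i in range(4):
  print(st()['force']); arm.capture('top')
```

```text
from [ 0.5783 -0.096   0.0751] yaw 0.08 F [-0.2  0.4 -0.2] -> tx,ty,tz,spin [-3.000e-04  4.405e-01 -7.800e-03] 0.003
[-0.42357255 -0.22113882 -0.11540616]
[ 0.071179    0.33239334 -0.57829108]
[ 0.5876044  -0.28971579 -0.34969342]
[-0.57394125 -0.64925061  1.16321962]
```

View pics/s2c.png

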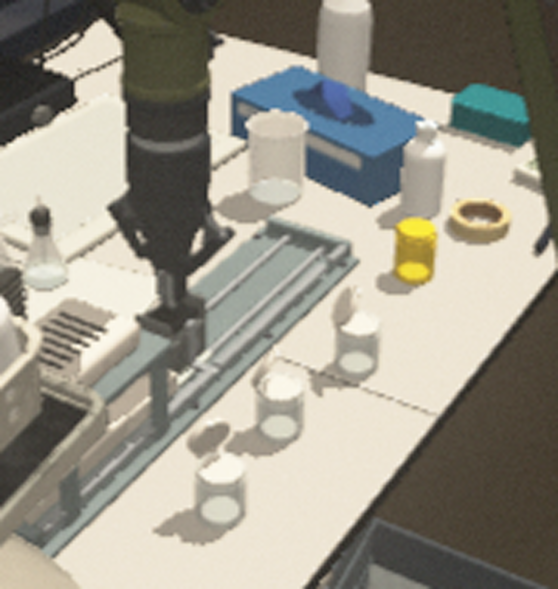

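Request:
apply_moves:
  plan:
    - {"jaw":-1,"tx":0,"ty":0,"tz":0.002,"spin":0}
    - {"jaw":-1,"tx":0,"ty":0,"tz":0.004,"spin":0}
    - {"jaw":-1,"tx":0,"ty":0,"tz":0.005,"spin":0}
    - {"jaw":-1,"tx":0,"ty":0,"tz":0.006,"spin":0}
    - {"jaw":-1,"tx":0,"ty":0,"tz":0.006,"spin":0}
    - {"jaw":-1,"tx":0,"ty":0,"tz":0.006,"spin":0}
    - {"jaw":-1,"tx":0,"ty":0,"tz":0.006,"spin":0}
    - {"jaw":-1,"tx":0,"ty":0,"tz":0.006,"spin":0}
    - {"jaw":-1,"tx":0,"ty":0,"tz":0.006,"spin":0}
    - {"jaw":-1,"tx":0,"ty":0,"tz":0.006,"spin":0}

```text
time_s: 8.05
tool_pos: [0.5783, -0.0961, 0.0721]
ee_rot: [0.0, 1.0, 0.001, -0.0]
force: [0.0, -0.3, -0.6]
finger_gap: 0.0001
```

Run:
```python
from h import *
F=[]
for i in range(5):
  F.append(np.r_[st()['force'],st()['tool_pos'][2],st()['joint_efforts'][1:4]]); arm.capture('top')
print(np.mean(F,0).round(3))
im,K,W=cap('wrist','w4.png'); 
cv2.imwrite('pics/w4c.png',cv2.resize(im[120:320,160:360],None,fx=3,fy=3,interpolation=cv2.INTER_CUBIC))
```

```text
[ 1.9000e-02  3.0400e-01 -5.1000e-02  7.2000e-02 -5.4631e+01  3.0013e+01
  2.0000e-03]
```

View pics/w4c.png

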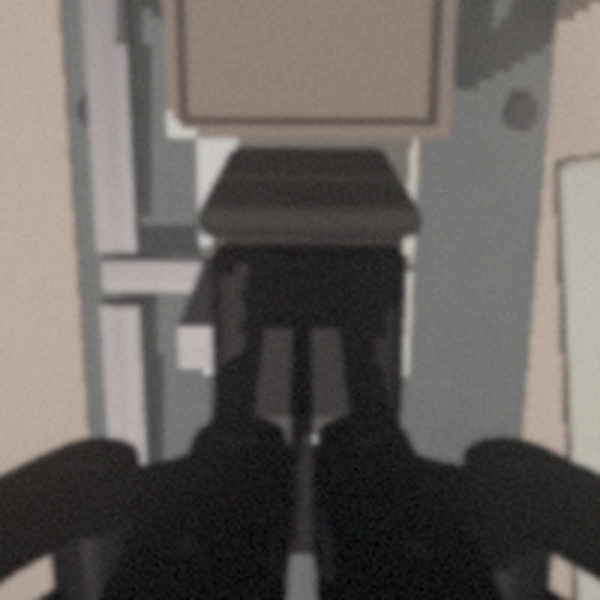

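Run:
```python
from h import *
im,K,W=cap('wrist')
p=st()['tool_pos']
for dz in (.03,0,-.005,-.01,-.017): 
  q=proj(p+[0,0,dz],K,W); q2=proj(p+[0,.011,dz],K,W);q3=proj(p+[.0145,.011,dz],K,W); print(dz,[((a-[160,120])*3).round() for a in (q,q2,q3)])
print(((proj([.5795,-.0705,.078],K,W)-[160,120])*3),((proj([.5795,-.0713,.062],K,W)-[160,120])*3))
```

```text
0.03 [array([300., 434.]), array([300., 369.]), array([394., 369.])]
0 [array([300., 357.]), array([300., 303.]), array([377., 303.])]
-0.005 [array([300., 347.]), array([300., 294.]), array([375., 294.])]
-0.01 [array([300., 337.]), array([300., 286.]), array([372., 286.])]
-0.017 [array([300., 324.]), array([300., 275.]), array([370., 275.])]
[306.71756136 236.56161307] [306.18270444 218.82645529]
```

Run:
```python
from h import *
im,K,W=cap('wrist')
p=st()['tool_pos']
for dz in (.03,0,-.005,-.01,-.017): 
  print(dz,[proj(p+[dx,dy,dz],K,W).round() for dx,dy in ((0,0),(0,.011),(.0145,.011))])
d=np.load('w1.npz')['im']
cv2.imwrite('pics/w1t.png',cv2.resize(d[200:320,200:320],None,fx=5,fy=5,interpolation=cv2.INTER_CUBIC))
cv2.imwrite('pics/w4t.png',np.clip(3.*cv2.resize(im[150:320,200:320],None,fx=3.5,fy=3.5,interpolation=cv2.INTER_CUBIC),0,255).astype(np.uint8))
```

```text
0.03 [array([260., 265.]), array([260., 243.]), array([291., 243.])]
0 [array([260., 239.]), array([260., 221.]), array([285., 221.])]
-0.005 [array([260., 236.]), array([260., 218.]), array([285., 218.])]
-0.01 [array([260., 232.]), array([260., 215.]), array([284., 215.])]
-0.017 [array([260., 228.]), array([260., 212.]), array([283., 212.])]
```

View pics/w1t.png

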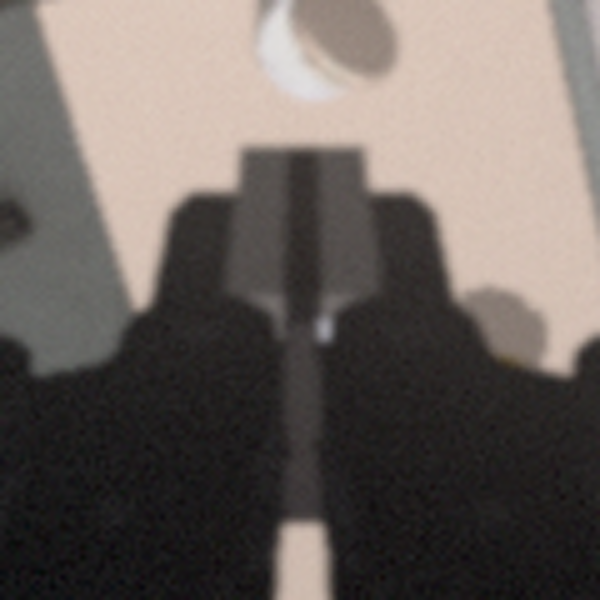

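View pics/w4t.png

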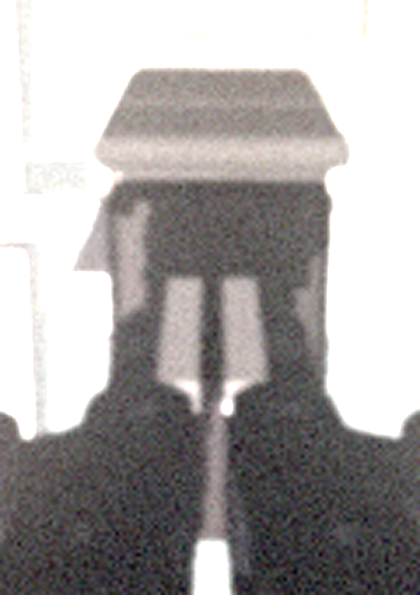

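Request:
apply_moves:
  plan:
    - {"jaw":-1,"tx":0,"ty":0,"tz":0.002,"spin":0}
    - {"jaw":-1,"tx":0,"ty":0,"tz":0.004,"spin":0}
    - {"jaw":-1,"tx":0,"ty":0,"tz":0.006,"spin":0}
    - {"jaw":-1,"tx":0,"ty":0,"tz":0.008,"spin":0}
    - {"jaw":-1,"tx":0,"ty":0,"tz":0.01,"spin":0}
    - {"jaw":-1,"tx":0,"ty":0,"tz":0.01,"spin":0}
    - {"jaw":-1,"tx":0,"ty":0,"tz":0.01,"spin":0}
    - {"jaw":-1,"tx":0,"ty":0,"tz":0.01,"spin":0}
    - {"jaw":-1,"tx":0,"ty":0,"tz":0.01,"spin":0}
    - {"jaw":-1,"tx":0,"ty":0,"tz":0.01,"spin":0}

```text
time_s: 9.7
tool_pos: [0.5783, -0.0961, 0.0671]
ee_rot: [-0.0, 1.0, 0.001, -0.0]
force: [0.2, 0.1, 0.9]
finger_gap: -0.0006
```

```bash
cat >> h.py <<'E'
def ff(n=3):
    F=[]
    for i in range(n):
        s=st(); F.append(np.r_[s['force'],s['tool_pos']]); arm.capture('top')
    print('t',round(s['time_s'],2),np.mean(F,0).round(4),'gap',round(s['finger_gap'],4))
E
python3 -c "
from h import *
ff()"
```

```text
t 9.8 [ 0.3415  0.0152  0.5969  0.5783 -0.0961  0.0671] gap -0.0001
```

Request:
apply_moves:
  plan:
    - {"jaw":-1,"tx":0,"ty":0,"tz":0.002,"spin":0}
    - {"jaw":-1,"tx":0,"ty":0,"tz":0.004,"spin":0}
    - {"jaw":-1,"tx":0,"ty":0,"tz":0.006,"spin":0}
    - {"jaw":-1,"tx":0,"ty":0,"tz":0.008,"spin":0}
    - {"jaw":-1,"tx":0,"ty":0,"tz":0.008,"spin":0}
    - {"jaw":-1,"tx":0,"ty":0,"tz":0.008,"spin":0}
    - {"jaw":-1,"tx":0,"ty":0,"tz":0.008,"spin":0}
    - {"jaw":-1,"tx":0,"ty":0,"tz":0.008,"spin":0}
    - {"jaw":-1,"tx":0,"ty":0,"tz":0.008,"spin":0}
    - {"jaw":-1,"tx":0,"ty":0,"tz":0.008,"spin":0}

```text
time_s: 11.1
tool_pos: [0.5783, -0.0961, 0.0631]
ee_rot: [0.0, 1.0, 0.001, 0.0]
force: [-0.5, -0.3, 1.4]
finger_gap: 0.0002
```

Run:
```python
from h import *
ff()
im,K,W=cap('scene','s3.png');cv2.imwrite('pics/s3c.png',cv2.resize(im[140:250,180:290],None,fx=5,fy=5,interpolation=cv2.INTER_CUBIC))
p=st()['tool_pos']
for q in (p,p-[0,0,.017],p-[.0,.011,.017],[.5795,-.096,.07],[.56,-.0705,.078],[.56,-.1215,.078]): print((proj(q,K,W)-[180,140])*5)
```

```text
t 11.2 [-0.5256 -0.1242  1.5527  0.5783 -0.0961  0.0631] gap 0.0
[223.55500175 311.14696373]
[224.19716301 334.89997627]
[234.67099891 325.7526773 ]
[221.47721185 300.80925564]
[224.30169516 321.20759898]
[273.42895003 278.68231116]
```

View pics/s3c.png

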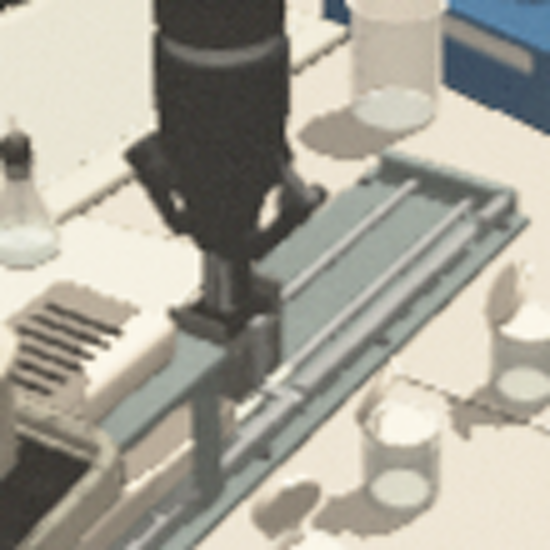

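Request:
apply_moves:
  plan:
    - {"jaw":-1,"tx":0,"ty":0,"tz":0.002,"spin":0}
    - {"jaw":-1,"tx":0,"ty":0,"tz":0.004,"spin":0}
    - {"jaw":-1,"tx":0,"ty":0,"tz":0.006,"spin":0}
    - {"jaw":-1,"tx":0,"ty":0,"tz":0.008,"spin":0}
    - {"jaw":-1,"tx":0,"ty":0,"tz":0.01,"spin":0}
    - {"jaw":-1,"tx":0,"ty":0,"tz":0.01,"spin":0}
    - {"jaw":-1,"tx":0,"ty":0,"tz":0.01,"spin":0}
    - {"jaw":-1,"tx":0,"ty":0,"tz":0.01,"spin":0}
    - {"jaw":-1,"tx":0,"ty":0,"tz":0.01,"spin":0}
    - {"jaw":-1,"tx":0,"ty":0,"tz":0.01,"spin":0}

```text
time_s: 12.55
tool_pos: [0.5783, -0.0961, 0.0581]
ee_rot: [0.0, 1.0, 0.001, 0.0]
force: [-1.3, 0.3, 3.9]
finger_gap: 0.0001
```

Run:
```python
from h import *
ff()
```

```text
t 12.65 [-1.4585  0.3346  3.2969  0.5783 -0.0961  0.0581] gap -0.0003
```

Request:
apply_moves:
  plan:
    - {"jaw":-1,"tx":0,"ty":0,"tz":0.002,"spin":0}
    - {"jaw":-1,"tx":0,"ty":0,"tz":0.004,"spin":0}
    - {"jaw":-1,"tx":0,"ty":0,"tz":0.006,"spin":0}
    - {"jaw":-1,"tx":0,"ty":0,"tz":0.008,"spin":0}
    - {"jaw":-1,"tx":0,"ty":0,"tz":0.009,"spin":0}
    - {"jaw":-1,"tx":0,"ty":0,"tz":0.009,"spin":0}
    - {"jaw":-1,"tx":0,"ty":0,"tz":0.009,"spin":0}
    - {"jaw":-1,"tx":0,"ty":0,"tz":0.009,"spin":0}
    - {"jaw":-1,"tx":0,"ty":0,"tz":0.009,"spin":0}
    - {"jaw":-1,"tx":0,"ty":0,"tz":0.009,"spin":0}

```text
time_s: 13.95
tool_pos: [0.5786, -0.0961, 0.0551]
ee_rot: [0.0, 1.0, 0.001, 0.001]
force: [-5.4, 0.7, 17.2]
finger_gap: -0.0004
```

Run:
```python
from h import *
ff()
im,K,W=cap('wrist','w5.png');
```

```text
t 14.05 [-5.1429  0.1596 16.5747  0.5786 -0.0961  0.0551] gap 0.0002
```

View pics/w5.png

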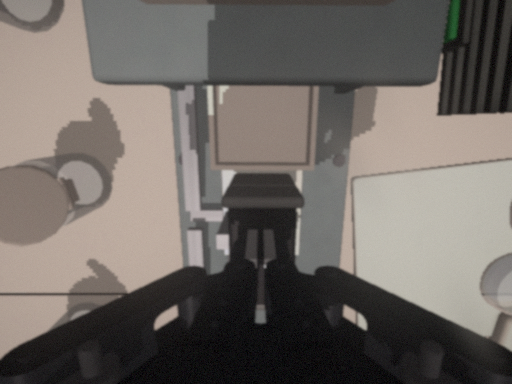

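Request:
apply_moves:
  plan:
    - {"jaw":-1,"tx":0,"ty":0.02,"tz":-0.002,"spin":0}
    - {"jaw":-1,"tx":0,"ty":0.06,"tz":-0.002,"spin":0}
    - {"jaw":-1,"tx":0,"ty":0.12,"tz":-0.002,"spin":0}
    - {"jaw":-1,"tx":-0.001,"ty":0.19,"tz":-0.002,"spin":0}
    - {"jaw":-1,"tx":-0.001,"ty":0.26,"tz":-0.002,"spin":0}
    - {"jaw":-1,"tx":-0.001,"ty":0.33,"tz":-0.002,"spin":0}
    - {"jaw":-1,"tx":-0.001,"ty":0.38,"tz":-0.002,"spin":0}
    - {"jaw":-1,"tx":-0.002,"ty":0.41,"tz":-0.002,"spin":0}
    - {"jaw":-1,"tx":-0.002,"ty":0.435,"tz":-0.002,"spin":0}
    - {"jaw":-1,"tx":-0.002,"ty":0.44,"tz":-0.002,"spin":0}

```text
time_s: 15.4
tool_pos: [0.5776, -0.3166, 0.0553]
ee_rot: [-0.0, 1.0, 0.0, 0.0]
force: [-1.9, 5.0, 10.2]
finger_gap: 0.0001
```

Run:
```python
from h import *
ff(1)
im,K,W=cap('wrist','w6.png'); im,K,W=cap('top'); cv2.imwrite('pics/t6.png',im)
```

```text
t 15.4 [-1.8639  5.0121 10.1877  0.5776 -0.3166  0.0553] gap 0.0001
```

View pics/w6.png

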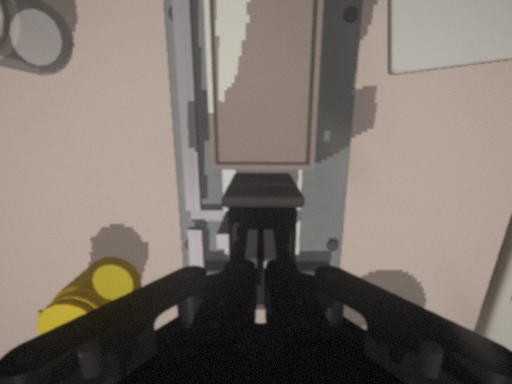

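Request:
apply_moves:
  plan:
    - {"jaw":-1,"tx":0,"ty":0.005,"tz":0,"spin":0}
    - {"jaw":-1,"tx":0,"ty":0.01,"tz":0,"spin":0}
    - {"jaw":-1,"tx":0,"ty":0.014,"tz":0,"spin":0}
    - {"jaw":-1,"tx":0,"ty":0.018,"tz":0,"spin":0}
    - {"jaw":-1,"tx":0,"ty":0.022,"tz":0,"spin":0}
    - {"jaw":-1,"tx":0,"ty":0.022,"tz":0,"spin":0}
    - {"jaw":-1,"tx":0,"ty":0.022,"tz":0,"spin":0}
    - {"jaw":-1,"tx":0,"ty":0.022,"tz":0,"spin":0}
    - {"jaw":-1,"tx":0,"ty":0.022,"tz":0,"spin":0}
    - {"jaw":-1,"tx":0,"ty":0.022,"tz":0,"spin":0}

```text
time_s: 16.8
tool_pos: [0.5785, -0.3253, 0.0553]
ee_rot: [-0.002, 1.0, 0.001, 0.001]
force: [-1.3, 6.1, 9.7]
finger_gap: 0.0001
```

Run:
```python
from h import *
ff(1)
im,K,W=cap('wrist','w7.png'); im,K,W=cap('top'); cv2.imwrite('pics/t7.png',im)
```

```text
t 16.8 [-1.2586  6.0938  9.7418  0.5785 -0.3253  0.0553] gap 0.0001
```

View pics/w7.png

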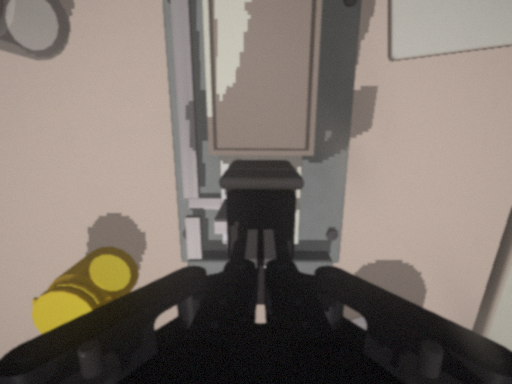

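Request:
apply_moves:
  plan:
    - {"jaw":-1,"tx":0,"ty":0.022,"tz":-0.01,"spin":0}
    - {"jaw":-1,"tx":0,"ty":0.022,"tz":-0.02,"spin":0}
    - {"jaw":-1,"tx":0,"ty":0.022,"tz":-0.04,"spin":0}
    - {"jaw":-1,"tx":0,"ty":0.022,"tz":-0.08,"spin":0}
    - {"jaw":-1,"tx":0,"ty":0.022,"tz":-0.15,"spin":0}
    - {"jaw":-1,"tx":-0.1,"ty":-0.1,"tz":-0.25,"spin":0}
    - {"jaw":-1,"tx":-0.2,"ty":-0.2,"tz":-0.35,"spin":0}
    - {"jaw":-1,"tx":-0.25,"ty":-0.3,"tz":-0.45,"spin":0}
    - {"jaw":-1,"tx":-0.28,"ty":-0.36,"tz":-0.5,"spin":0}
    - {"jaw":-1,"tx":-0.28,"ty":-0.36,"tz":-0.5,"spin":0}

```text
time_s: 18.2
tool_pos: [0.4365, -0.1461, 0.306]
ee_rot: [0.0, 1.0, 0.001, 0.001]
force: [-0.0, 0.2, 0.0]
finger_gap: -0.0001
```

Run:
```python
from h import *
ff(1)
im,K,W=cap('wrist','w8.png');np.savez('w8.npz',im=im,K=K,W=W); im,K,W=cap('top'); np.savez('t8.npz',im=im,K=K,W=W);cv2.imwrite('pics/t8.png',cv2.resize(im[135:255,130:350],None,fx=3.6,fy=3.6,interpolation=cv2.INTER_CUBIC))
```

```text
t 18.2 [-0.0336  0.1675  0.0365  0.4365 -0.1461  0.306 ] gap -0.0001
```

View pics/w8.png

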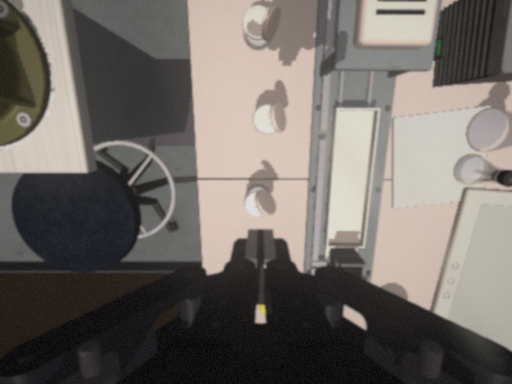

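View pics/t8.png

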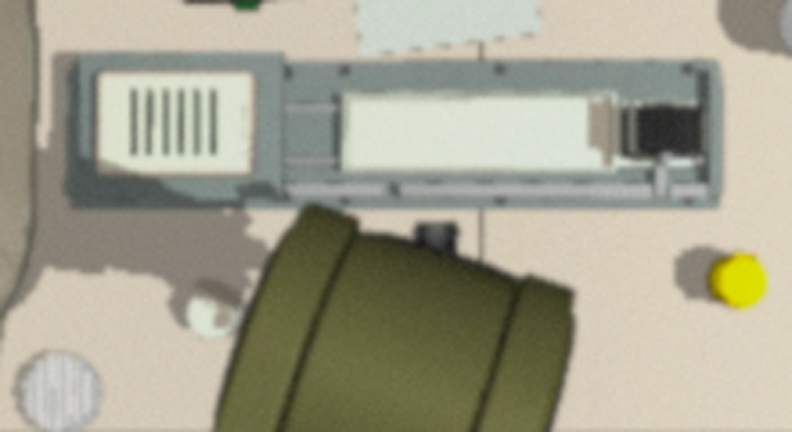

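Run:
```python
from h import *
d=np.load('w8.npz');im,K,W=d['im'],d['K'],d['W']
a=[cv2.resize(im[y:y+64,x:x+64],None,fx=4,fy=4,interpolation=cv2.INTER_CUBIC) for x,y in ((232,-0),(238,88),(230,172))]
cv2.imwrite('pics/w8c.png',np.hstack(a))
```

```text
(no output)
```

View pics/w8c.png

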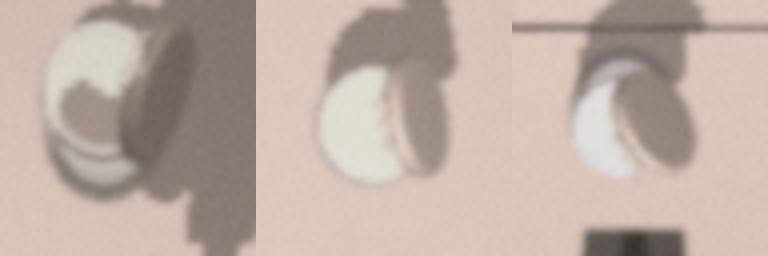

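Run:
```python
from h import *
d=np.load('w8.npz');im,K,W=d['im'],d['K'],d['W']
f=[(232,0,0),(238,88,256),(230,172,512)]
pts={'A':[(112,87),(140,90),(160,95),(145,20),(133,160)],'B':[(377,125),(398,118),(422,118),(385,62),(411,175)],'C':[(633,118),(625,125),(658,120),(613,78),(640,175)]}
for (n,l),(x0,y0,o) in zip(pts.items(),f):
    P=[ray((x0+(p[0]-o)/4,y0+p[1]/4),K,W,z) for p,z in zip(l,(.052,.052,.075,.052,.052))]
    h=P[3]-P[4]; print(n,[q.round(4).tolist()[:2] for q in P],'hinge line ang',np.degrees(np.arctan2(h[1],h[0]))-90, 'radius chk',np.linalg.norm(P[0]-ray((x0+(l[0][0]-60-o)/4,y0+l[0][1]/4),K,W,.052)))
t=np.load('top0.npz')
for p in ((189,222),(230,217),(273,222)): print(ray(p,t['K'],t['W'],.052).round(4))
```

```text
A [[0.4362, 0.0468], [0.4452, 0.046], [0.4508, 0.0376], [0.4467, 0.0658], [0.4431, 0.0257]] hinge line ang -5.062399731403275 radius chk 0.019388841755428925
B [[0.448, -0.0745], [0.4554, -0.0721], [0.4622, -0.0725], [0.4506, -0.0535], [0.4603, -0.0916]] hinge line ang 14.251249234320369 radius chk 0.021092921247134206
C [[0.437, -0.1947], [0.434, -0.1975], [0.4459, -0.1889], [0.4295, -0.1791], [0.4398, -0.2176]] hinge line ang 14.9936909194371 radius chk 0.02277403924078772
[0.4329 0.045  0.052 ]
[ 0.4471 -0.0738  0.052 ]
[ 0.4325 -0.1975  0.052 ]
```

Run:
```python
from h import *
im,K,W=cap('scene')
p=st()['tool_pos']
q=proj(p,K,W);print(q); x0,y0=int(q[0])-60,int(q[1])-60
a=cv2.resize(im[y0:y0+110,x0:x0+120],None,fx=5,fy=5,interpolation=cv2.INTER_CUBIC)
for dz,c in ((0,(0,0,255)),(-.017,(0,255,0)),(.007,(255,0,0))):
    q=((proj(p+[0,0,dz],K,W)-[x0,y0]+.5)*5).astype(int); cv2.line(a,(q[0]+20,q[1]),(q[0]+60,q[1]),c,1); print(dz,q)
cv2.imwrite('pics/s9.png',a)
```

```text
[279.33424686 131.85095508]
0 [304 306]
-0.017 [302 336]
0.007 [304 294]
```

View pics/s9.png

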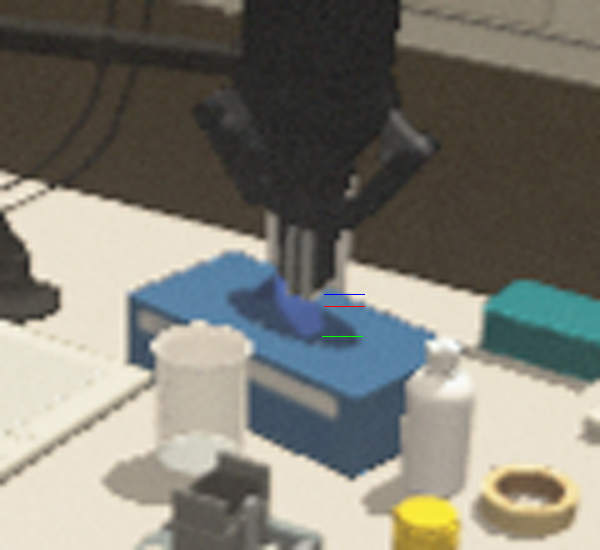

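Run:
```python
from h import *
print(st()['q'].round(3)); go(.45,-.05,.25,0)
d=np.load('w8.npz');K,W=d['K'],d['W']
for p in ((336,68),(432,72)): print(ray(p,K,W,.133).round(3))
```

```text
[-0.324  0.029 -0.208  1.332 -0.     1.244]
from [ 0.4378 -0.1473  0.3047] yaw 0.13 F [ 0.9 -0.7  0.7] -> tx,ty,tz,spin [ 0.0246 -0.1947  0.1094] 0.004
[ 0.518 -0.022  0.133]
[ 0.622 -0.026  0.133]
```

Request:
apply_moves:
  plan:
    - {"jaw":-1,"tx":0,"ty":0,"tz":0,"spin":-1}
    - {"jaw":-1,"tx":0,"ty":0,"tz":0,"spin":-1}
    - {"jaw":-1,"tx":0,"ty":0,"tz":0,"spin":-1}
    - {"jaw":-1,"tx":0,"ty":0,"tz":0,"spin":-1}
    - {"jaw":-1,"tx":0,"ty":0,"tz":0,"spin":-1}
    - {"jaw":-1,"tx":0,"ty":0,"tz":0,"spin":-1}
    - {"jaw":-1,"tx":0,"ty":0,"tz":0,"spin":-1}
    - {"jaw":-1,"tx":0,"ty":0,"tz":0,"spin":-1}
    - {"jaw":-1,"tx":0,"ty":0,"tz":0,"spin":-1}
    - {"jaw":-1,"tx":0,"ty":0,"tz":0,"spin":-1}

```text
time_s: 19.65
tool_pos: [0.4374, -0.1472, 0.3047]
ee_rot: [0.0, 0.966, 0.259, 0.0]
force: [-0.1, -0.0, -0.7]
finger_gap: 0.0001
```

Request:
apply_moves:
  plan:
    - {"jaw":-1,"tx":0,"ty":0,"tz":0,"spin":-1}
    - {"jaw":-1,"tx":0,"ty":0,"tz":0,"spin":-1}
    - {"jaw":-1,"tx":0,"ty":0,"tz":0,"spin":-1}
    - {"jaw":-1,"tx":0,"ty":0,"tz":0,"spin":-1}
    - {"jaw":-1,"tx":0,"ty":0,"tz":0,"spin":-1}
    - {"jaw":-1,"tx":0,"ty":0,"tz":0,"spin":-1}
    - {"jaw":-1,"tx":0,"ty":0,"tz":0,"spin":-1}
    - {"jaw":-1,"tx":0,"ty":0,"tz":0,"spin":-1}
    - {"jaw":-1,"tx":0,"ty":0,"tz":0,"spin":-1}
    - {"jaw":-1,"tx":0,"ty":0,"tz":0,"spin":-1}

```text
time_s: 20.9
tool_pos: [0.4373, -0.1473, 0.3046]
ee_rot: [-0.0, 0.866, 0.501, -0.0]
force: [-0.0, 0.4, 0.2]
finger_gap: -0.0002
```

Run:
```python
from h import *
go(.500,-.191,.17,90)
im,K,W=cap('wrist','w10.png');np.savez('w10.npz',im=im,K=K,W=W)
```

```text
from [ 0.4373 -0.1473  0.3046] yaw 60.07 F [-0.   0.4  0.2] -> tx,ty,tz,spin [-0.0133  0.1523  0.2692] -0.998
```

View pics/w10.png

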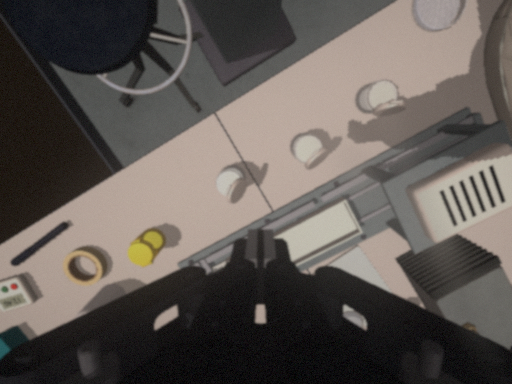

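Run:
```python
from h import *
d=np.load('w10.npz');im,K,W=d['im'],d['K'],d['W']
a=[cv2.resize(im[y:y+50,x:x+50],None,fx=5,fy=5,interpolation=cv2.INTER_CUBIC) for x,y in ((358,72),(284,126),(206,158))]
cv2.imwrite('pics/w10c.png',np.hstack(a))
```

```text
(no output)
```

View pics/w10c.png

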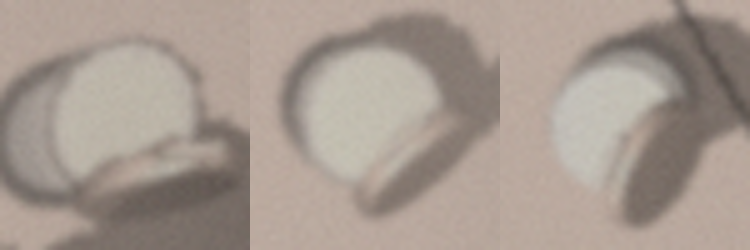

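Run:
```python
from h import *
d=np.load('w10.npz');im,K,W=d['im'],d['K'],d['W']
D={'A':(358,72,0,[(126,112),(90,185),(225,145)]),'B':(284,126,250,[(370,117),(362,185),(452,115)]),'C':(206,158,500,[(624,134),(605,200),(685,105)])}
for n,(x0,y0,o,l) in D.items():
    P=[ray((x0+(p[0]-o)/5,y0+p[1]/5),K,W,.052) for p in l]; h=P[2]-P[1]
    print(n,P[0].round(4),np.degrees(np.arctan2(h[1],h[0]))-90)
```

```text
A [0.432  0.0479 0.052 ] -13.732518646468534
B [ 0.4467 -0.0747  0.052 ] 8.905395934210262
C [ 0.4357 -0.1972  0.052 ] 19.859747549767505
```

Run:
```python
from h import *
go(.4985,-.177,.11,90)
```

```text
from [ 0.4374 -0.1473  0.3046] yaw 60.07 F [ 0.5  0.1 -1.7] -> tx,ty,tz,spin [0.0095 0.1357 0.3892] -0.998
```

Request:
apply_moves:
  plan:
    - {"jaw":-1,"tx":0.0095,"ty":0.1357,"tz":0.1,"spin":-1}
    - {"jaw":-1,"tx":0.0095,"ty":0.1357,"tz":0.15,"spin":-1}
    - {"jaw":-1,"tx":0.0095,"ty":0.1357,"tz":0.2,"spin":-1}
    - {"jaw":-1,"tx":0.0095,"ty":0.1357,"tz":0.25,"spin":-1}
    - {"jaw":-1,"tx":0.0095,"ty":0.1357,"tz":0.3,"spin":-1}
    - {"jaw":-1,"tx":0.0095,"ty":0.1357,"tz":0.35,"spin":-1}
    - {"jaw":-1,"tx":0.0095,"ty":0.1357,"tz":0.389,"spin":-1}
    - {"jaw":-1,"tx":0.0095,"ty":0.1357,"tz":0.389,"spin":-1}
    - {"jaw":-1,"tx":0.0095,"ty":0.1357,"tz":0.389,"spin":-1}
    - {"jaw":-1,"tx":0.0095,"ty":0.1357,"tz":0.389,"spin":-1}

```text
time_s: 22.2
tool_pos: [0.4994, -0.1773, 0.1112]
ee_rot: [0.001, 0.707, 0.708, 0.0]
force: [-0.1, -0.2, 0.8]
finger_gap: -0.0004
```

Run:
```python
from h import *
go(.4985,-.177,.0695,90);go(.426,-.200,.0695,90);go(.426,-.200,.054,90);
im,K,W=cap('wrist','w11.png');np.savez('w11.npz',im=im,K=K,W=W)
```

```text
from [ 0.4994 -0.1773  0.1112] yaw 90.08 F [-0.1 -0.2  0.8] -> tx,ty,tz,spin [ 0.0006 -0.0019  0.0834] 0.003
from [ 0.4994 -0.1773  0.1112] yaw 90.08 F [-0.1 -0.2  0.8] -> tx,ty,tz,spin [-0.0452 -0.1469  0.0832] 0.003
from [ 0.4994 -0.1773  0.1112] yaw 90.08 F [-0.1 -0.2  0.8] -> tx,ty,tz,spin [-0.0452 -0.147   0.1142] 0.003
```

View pics/w11.png

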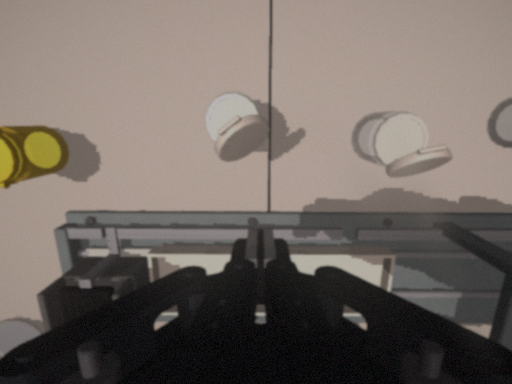

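Request:
apply_moves:
  plan:
    - {"jaw":-1,"tx":0.0,"ty":0,"tz":0.05,"spin":0}
    - {"jaw":-1,"tx":0,"ty":0,"tz":0.083,"spin":0}
    - {"jaw":-1,"tx":0,"ty":0,"tz":0.083,"spin":0}
    - {"jaw":-1,"tx":-0.008,"ty":-0.026,"tz":0.083,"spin":0}
    - {"jaw":-1,"tx":-0.016,"ty":-0.05,"tz":0.083,"spin":0}
    - {"jaw":-1,"tx":-0.023,"ty":-0.075,"tz":0.083,"spin":0}
    - {"jaw":-1,"tx":-0.03,"ty":-0.1,"tz":0.083,"spin":0}
    - {"jaw":-1,"tx":-0.038,"ty":-0.125,"tz":0.083,"spin":0}
    - {"jaw":-1,"tx":-0.045,"ty":-0.147,"tz":0.083,"spin":0}
    - {"jaw":-1,"tx":-0.045,"ty":-0.147,"tz":0.083,"spin":0}

```text
time_s: 23.5
tool_pos: [0.4241, -0.1998, 0.0686]
ee_rot: [-0.0, 0.707, 0.707, -0.0]
force: [-0.3, -0.4, 0.7]
finger_gap: -0.0001
```

Run:
```python
from h import *
go(.426,-.200,.053,90)
im,K,W=cap('wrist','w12.png');np.savez('w12.npz',im=im,K=K,W=W)
im,K,W=cap('scene');cv2.imwrite('pics/s12.png',cv2.resize(im[130:290,180:340],None,fx=3.7,fy=3.7,interpolation=cv2.INTER_CUBIC))
```

```text
from [ 0.4241 -0.1998  0.0686] yaw 90.02 F [-0.3 -0.4  0.7] -> tx,ty,tz,spin [-0.0005  0.0039  0.0311] 0.001
```

View pics/s12.png

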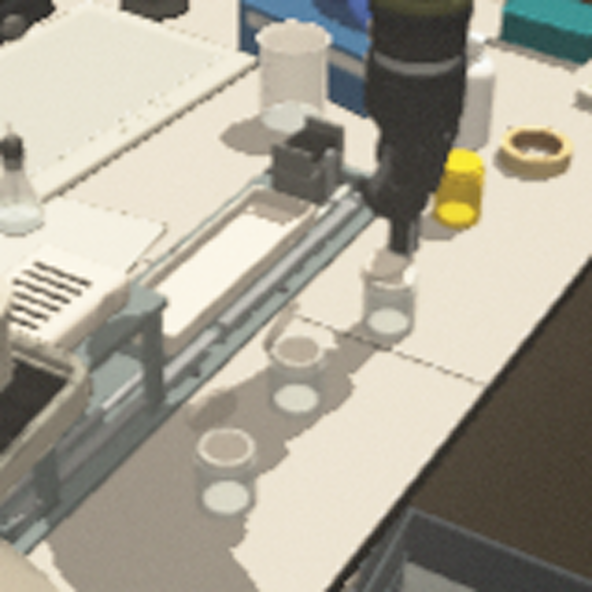

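View pics/w12.png

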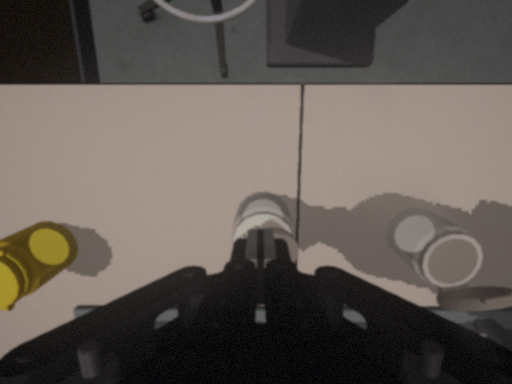

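Request:
apply_moves:
  plan:
    - {"jaw":-1,"tx":0.0,"ty":0,"tz":0.008,"spin":0}
    - {"jaw":-1,"tx":0,"ty":0,"tz":0.014,"spin":0}
    - {"jaw":-1,"tx":0,"ty":0,"tz":0.02,"spin":0}
    - {"jaw":-1,"tx":0,"ty":0,"tz":0.024,"spin":0}
    - {"jaw":-1,"tx":0,"ty":0,"tz":0.027,"spin":0}
    - {"jaw":-1,"tx":0,"ty":0,"tz":0.029,"spin":0}
    - {"jaw":-1,"tx":0,"ty":0,"tz":0.031,"spin":0}
    - {"jaw":-1,"tx":0,"ty":0,"tz":0.033,"spin":0}
    - {"jaw":-1,"tx":0,"ty":0,"tz":0.033,"spin":0}
    - {"jaw":-1,"tx":0,"ty":0,"tz":0.033,"spin":0}

```text
time_s: 24.85
tool_pos: [0.4252, -0.1997, 0.0527]
ee_rot: [0.0, 0.707, 0.708, 0.0]
force: [-1.8, 0.8, 6.6]
finger_gap: -0.0001
```

Run:
```python
from h import *
ff(2)
```

```text
t 24.9 [-1.8772  1.2528  6.7736  0.4252 -0.1997  0.0527] gap 0.0002
```

Request:
apply_moves:
  plan:
    - {"jaw":-1,"tx":0.0,"ty":0,"tz":-0.05,"spin":0}
    - {"jaw":-1,"tx":0,"ty":0,"tz":-0.12,"spin":0}
    - {"jaw":-1,"tx":0.1,"ty":0.06,"tz":-0.12,"spin":0}
    - {"jaw":-1,"tx":0.2,"ty":0.12,"tz":-0.12,"spin":0}
    - {"jaw":-1,"tx":0.272,"ty":0.156,"tz":-0.12,"spin":0}
    - {"jaw":-1,"tx":0.272,"ty":0.156,"tz":-0.12,"spin":0}
    - {"jaw":-1,"tx":0.272,"ty":0.156,"tz":-0.12,"spin":0}
    - {"jaw":-1,"tx":0.272,"ty":0.156,"tz":-0.12,"spin":0}
    - {"jaw":-1,"tx":0.272,"ty":0.156,"tz":-0.12,"spin":0}
    - {"jaw":-1,"tx":0.272,"ty":0.156,"tz":-0.12,"spin":0}

```text
time_s: 26.2
tool_pos: [0.5027, -0.0641, 0.1121]
ee_rot: [0.0, 0.707, 0.707, 0.0]
force: [0.6, -0.4, -0.7]
finger_gap: -0.0002
```

Run:
```python
from h import *
go(.503,-.0635,.069,90);go(.437,-.0762,.069,90)
im,K,W=cap('wrist','w13.png');np.savez('w13.npz',im=im,K=K,W=W)
```

```text
from [ 0.5027 -0.0641  0.1121] yaw 90.02 F [ 0.6 -0.4 -0.7] -> tx,ty,tz,spin [0.0012 0.0006 0.0863] 0.001
from [ 0.5027 -0.0641  0.1121] yaw 90.02 F [ 0.6 -0.4 -0.7] -> tx,ty,tz,spin [-0.0242 -0.1314  0.0863] 0.001
```

View pics/w13.png

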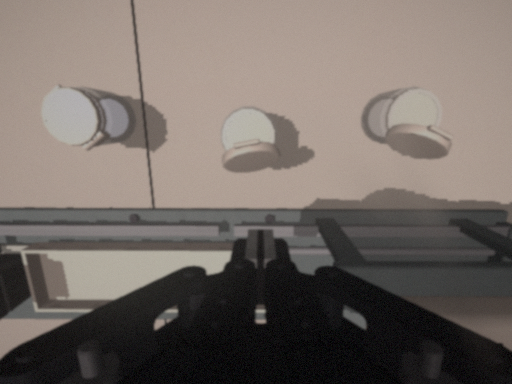

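Request:
apply_moves:
  plan:
    - {"jaw":-1,"tx":0.0,"ty":0,"tz":0.05,"spin":0}
    - {"jaw":-1,"tx":0,"ty":0,"tz":0.086,"spin":0}
    - {"jaw":-1,"tx":0,"ty":0,"tz":0.086,"spin":0}
    - {"jaw":-1,"tx":-0.004,"ty":-0.025,"tz":0.086,"spin":0}
    - {"jaw":-1,"tx":-0.008,"ty":-0.045,"tz":0.086,"spin":0}
    - {"jaw":-1,"tx":-0.012,"ty":-0.065,"tz":0.086,"spin":0}
    - {"jaw":-1,"tx":-0.016,"ty":-0.085,"tz":0.086,"spin":0}
    - {"jaw":-1,"tx":-0.02,"ty":-0.11,"tz":0.086,"spin":0}
    - {"jaw":-1,"tx":-0.024,"ty":-0.131,"tz":0.086,"spin":0}
    - {"jaw":-1,"tx":-0.024,"ty":-0.131,"tz":0.086,"spin":0}

```text
time_s: 27.5
tool_pos: [0.4363, -0.0757, 0.069]
ee_rot: [-0.0, 0.707, 0.707, -0.0]
force: [-0.4, -0.9, 0.0]
finger_gap: -0.0001
```

Request:
apply_moves:
  plan:
    - {"jaw":-1,"tx":0.0,"ty":0,"tz":0.008,"spin":0}
    - {"jaw":-1,"tx":0,"ty":0,"tz":0.014,"spin":0}
    - {"jaw":-1,"tx":0,"ty":0,"tz":0.02,"spin":0}
    - {"jaw":-1,"tx":0,"ty":0,"tz":0.024,"spin":0}
    - {"jaw":-1,"tx":0,"ty":0,"tz":0.027,"spin":0}
    - {"jaw":-1,"tx":0,"ty":0,"tz":0.029,"spin":0}
    - {"jaw":-1,"tx":0,"ty":0,"tz":0.031,"spin":0}
    - {"jaw":-1,"tx":0,"ty":0,"tz":0.033,"spin":0}
    - {"jaw":-1,"tx":0,"ty":0,"tz":0.033,"spin":0}
    - {"jaw":-1,"tx":0,"ty":0,"tz":0.033,"spin":0}

```text
time_s: 28.75
tool_pos: [0.4374, -0.0756, 0.0528]
ee_rot: [0.0, 0.707, 0.708, 0.0]
force: [-1.7, 1.0, 3.1]
finger_gap: 0.0002
```

Run:
```python
from h import *
ff(2)
im,K,W=cap('wrist','w14.png')
go(.493,.037,.11,90)
```

```text
t 28.8 [-1.779   1.041   3.6962  0.4374 -0.0756  0.0528] gap -0.0
from [ 0.4375 -0.0756  0.0528] yaw 90.08 F [-1.   0.3  4.9] -> tx,ty,tz,spin [ 0.225   0.1114 -0.1145] 0.003
```

View pics/w14.png

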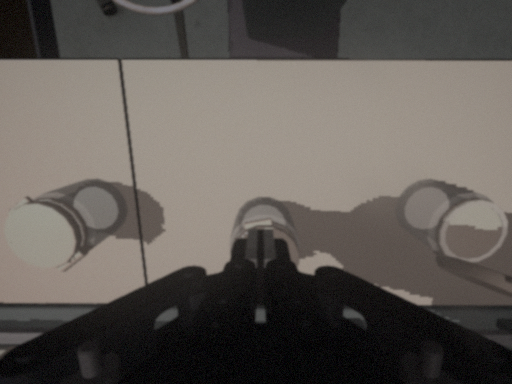

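Request:
apply_moves:
  plan:
    - {"jaw":-1,"tx":0.0,"ty":0,"tz":-0.05,"spin":0}
    - {"jaw":-1,"tx":0,"ty":0,"tz":-0.12,"spin":0}
    - {"jaw":-1,"tx":0.1,"ty":0.05,"tz":-0.12,"spin":0}
    - {"jaw":-1,"tx":0.2,"ty":0.1,"tz":-0.12,"spin":0}
    - {"jaw":-1,"tx":0.221,"ty":0.11,"tz":-0.12,"spin":0}
    - {"jaw":-1,"tx":0.221,"ty":0.11,"tz":-0.12,"spin":0}
    - {"jaw":-1,"tx":0.221,"ty":0.11,"tz":-0.12,"spin":0}
    - {"jaw":-1,"tx":0.221,"ty":0.11,"tz":-0.12,"spin":0}
    - {"jaw":-1,"tx":0.221,"ty":0.11,"tz":-0.12,"spin":0}
    - {"jaw":-1,"tx":0.221,"ty":0.11,"tz":-0.12,"spin":0}

```text
time_s: 30.15
tool_pos: [0.4921, 0.0346, 0.1127]
ee_rot: [0.0, 0.707, 0.707, 0.0]
force: [0.6, -0.3, -0.1]
finger_gap: 0.0
```

Run:
```python
from h import *
go(.4925,.0345,.069,90);go(.4235,.049,.069,90)
im,K,W=cap('wrist','w15.png');np.savez('w15.npz',im=im,K=K,W=W)
```

```text
from [0.4921 0.0346 0.1127] yaw 90.03 F [ 0.6 -0.3 -0.1] -> tx,ty,tz,spin [-0.0001  0.0007  0.0874] 0.001
from [0.4921 0.0346 0.1127] yaw 90.03 F [ 0.6 -0.3 -0.1] -> tx,ty,tz,spin [ 0.029  -0.1373  0.0873] 0.001
```

View pics/w15.png

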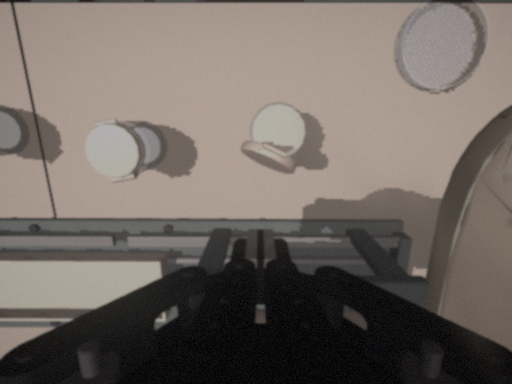

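Run:
```python
from h import *
d=np.load('w15.npz');im,K,W=d['im'],d['K'],d['W']
a=cv2.resize(im[90:190,225:325],None,fx=4,fy=4,interpolation=cv2.INTER_CUBIC)
c=np.load('scene0.npz')
b=cv2.resize(c['im'][225:275,220:270],None,fx=8,fy=8,interpolation=cv2.INTER_CUBIC)
cv2.imwrite('pics/A.png',np.hstack([a,b]))
# predicted lid-edge points for jar A at thetas
ax=np.array([.4335,.047,0]);
for phi in (-12,):
  u=np.array([np.cos(np.radians(phi)),np.sin(np.radians(phi)),0])
  for th in (1.2,1.5,1.8,2.1):
    tip=ax+u*.02+[0,0,.052]+.04*(-np.cos(th)*u+np.sin(th)*np.array([0,0,1])); 
    print(th,tip.round(3),((proj(tip,K,W)-[225,90])*4).round(),((proj(tip,c['K'],c['W'])-[220,225])*8+[400,0]).round())
  hg=ax+u*.02+[0,0,.052]; print('hinge',((proj(hg,K,W)-[225,90])*4).round(),((proj(hg,c['K'],c['W'])-[220,225])*8+[400,0]).round())
```

```text
1.2 [0.439 0.046 0.089] [222. 214.] [549. 102.]
1.5 [0.45  0.043 0.092] [206. 292.] [523.  80.]
1.8 [0.462 0.041 0.091] [188. 365.] [496.  65.]
2.1 [0.473 0.039 0.087] [172. 425.] [472.  61.]
hinge [190. 276.] [518. 172.]
```

View pics/A.png

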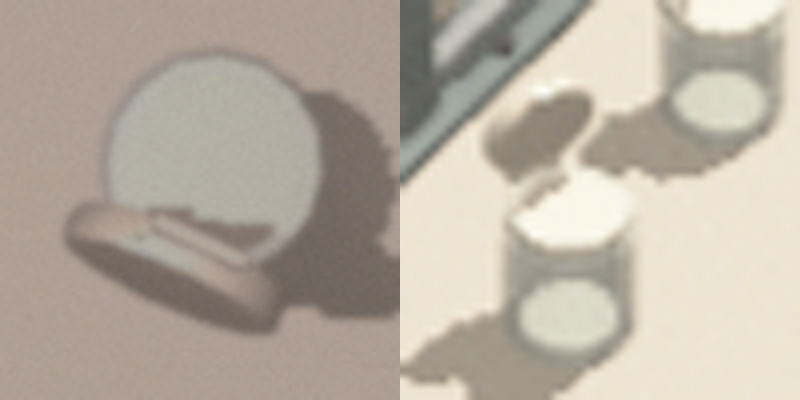

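Request:
apply_moves:
  plan:
    - {"jaw":-1,"tx":0.0,"ty":-0.036,"tz":0,"spin":0}
    - {"jaw":-1,"tx":0,"ty":-0.036,"tz":0.03,"spin":0}
    - {"jaw":-1,"tx":0,"ty":-0.036,"tz":0.06,"spin":0}
    - {"jaw":-1,"tx":0,"ty":-0.036,"tz":0.086,"spin":0}
    - {"jaw":-1,"tx":0.003,"ty":-0.045,"tz":0.086,"spin":0}
    - {"jaw":-1,"tx":0.009,"ty":-0.065,"tz":0.086,"spin":0}
    - {"jaw":-1,"tx":0.015,"ty":-0.085,"tz":0.086,"spin":0}
    - {"jaw":-1,"tx":0.022,"ty":-0.11,"tz":0.086,"spin":0}
    - {"jaw":-1,"tx":0.028,"ty":-0.137,"tz":0.086,"spin":0}
    - {"jaw":-1,"tx":0.028,"ty":-0.137,"tz":0.086,"spin":0}

```text
time_s: 31.45
tool_pos: [0.4222, 0.0491, 0.0696]
ee_rot: [-0.0, 0.706, 0.708, -0.0]
force: [-0.0, 1.1, 0.5]
finger_gap: -0.0
```

Request:
apply_moves:
  plan:
    - {"jaw":-1,"tx":0.0,"ty":0,"tz":0.008,"spin":0}
    - {"jaw":-1,"tx":0,"ty":0,"tz":0.014,"spin":0}
    - {"jaw":-1,"tx":0,"ty":0,"tz":0.02,"spin":0}
    - {"jaw":-1,"tx":0,"ty":0,"tz":0.024,"spin":0}
    - {"jaw":-1,"tx":0,"ty":0,"tz":0.027,"spin":0}
    - {"jaw":-1,"tx":0,"ty":0,"tz":0.029,"spin":0}
    - {"jaw":-1,"tx":0,"ty":0,"tz":0.031,"spin":0}
    - {"jaw":-1,"tx":0,"ty":0,"tz":0.034,"spin":0}
    - {"jaw":-1,"tx":0,"ty":0,"tz":0.034,"spin":0}
    - {"jaw":-1,"tx":0,"ty":0,"tz":0.034,"spin":0}

```text
time_s: 32.7
tool_pos: [0.4239, 0.0489, 0.0528]
ee_rot: [0.0, 0.707, 0.708, 0.0]
force: [-0.6, -0.7, 4.2]
finger_gap: -0.0001
```

Run:
```python
from h import *
ff(2)
im,K,W=cap('wrist','w16.png')
```

```text
t 32.75 [-0.6822 -0.5618  3.641   0.4238  0.0489  0.0528] gap -0.0001
```

View pics/w16.png

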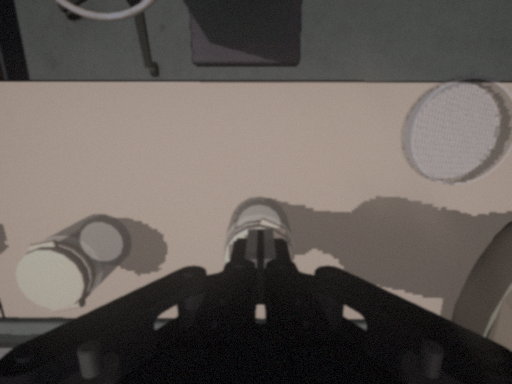

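Request:
apply_moves:
  plan:
    - {"jaw":-1,"tx":0.0,"ty":0,"tz":-0.08,"spin":0}
    - {"jaw":-1,"tx":0,"ty":0,"tz":-0.2,"spin":0}
    - {"jaw":-1,"tx":-0.1,"ty":0,"tz":-0.3,"spin":0.3}
    - {"jaw":1,"tx":-0.2,"ty":0.02,"tz":-0.4,"spin":0.6}
    - {"jaw":1,"tx":-0.24,"ty":0.02,"tz":-0.45,"spin":1}
    - {"jaw":1,"tx":-0.24,"ty":0.02,"tz":-0.45,"spin":1}
    - {"jaw":1,"tx":-0.24,"ty":0.02,"tz":-0.45,"spin":1}
    - {"jaw":1,"tx":-0.24,"ty":0.02,"tz":-0.45,"spin":1}
    - {"jaw":1,"tx":-0.24,"ty":0.02,"tz":-0.45,"spin":1}
    - {"jaw":1,"tx":-0.24,"ty":0.02,"tz":-0.45,"spin":1}

```text
time_s: 34.1
tool_pos: [0.4336, -0.0706, 0.2771]
ee_rot: [-0.0, 0.865, 0.501, -0.0]
force: [-0.1, 0.3, -0.6]
finger_gap: 0.0852
```

Request:
apply_moves:
  plan:
    - {"jaw":1,"tx":0,"ty":0,"tz":0,"spin":1}
    - {"jaw":1,"tx":0,"ty":0,"tz":0,"spin":1}
    - {"jaw":1,"tx":0,"ty":0,"tz":0,"spin":1}
    - {"jaw":1,"tx":0,"ty":0,"tz":0,"spin":1}
    - {"jaw":1,"tx":0,"ty":0,"tz":0,"spin":1}
    - {"jaw":1,"tx":0,"ty":0,"tz":0,"spin":1}
    - {"jaw":1,"tx":0,"ty":0,"tz":0,"spin":1}
    - {"jaw":1,"tx":0,"ty":0,"tz":0,"spin":1}
    - {"jaw":1,"tx":0,"ty":0,"tz":0,"spin":1}
    - {"jaw":1,"tx":0,"ty":0,"tz":0,"spin":1}

```text
time_s: 35.35
tool_pos: [0.4339, -0.0711, 0.2776]
ee_rot: [-0.0, 0.966, 0.259, 0.0]
force: [0.3, 0.0, -0.0]
finger_gap: 0.0853
```

Request:
apply_moves:
  plan:
    - {"jaw":1,"tx":0,"ty":0,"tz":0,"spin":1}
    - {"jaw":1,"tx":0,"ty":0,"tz":0,"spin":1}
    - {"jaw":1,"tx":0,"ty":0,"tz":0,"spin":1}
    - {"jaw":1,"tx":0,"ty":0,"tz":0,"spin":1}
    - {"jaw":1,"tx":0,"ty":0,"tz":0,"spin":1}
    - {"jaw":1,"tx":0,"ty":0,"tz":0,"spin":1}
    - {"jaw":1,"tx":0,"ty":0,"tz":0,"spin":1}
    - {"jaw":1,"tx":0,"ty":0,"tz":0,"spin":1}
    - {"jaw":1,"tx":0,"ty":0,"tz":0,"spin":1}
    - {"jaw":1,"tx":0,"ty":0,"tz":0,"spin":1}

```text
time_s: 36.6
tool_pos: [0.4339, -0.0711, 0.2776]
ee_rot: [-0.0, 1.0, 0.001, -0.0]
force: [0.9, 0.2, 0.5]
finger_gap: 0.0856
```

Run:
```python
from h import *
ff(1)
im,K,W=cap('wrist','w17.png');np.savez('w17.npz',im=im,K=K,W=W)
im,K,W=cap('scene');cv2.imwrite('pics/s17.png',cv2.resize(im[130:290,180:340],None,fx=3.7,fy=3.7,interpolation=cv2.INTER_CUBIC))
```

```text
t 36.6 [ 0.852   0.1888  0.4667  0.4339 -0.0711  0.2776] gap 0.0856
```

View pics/w17.png

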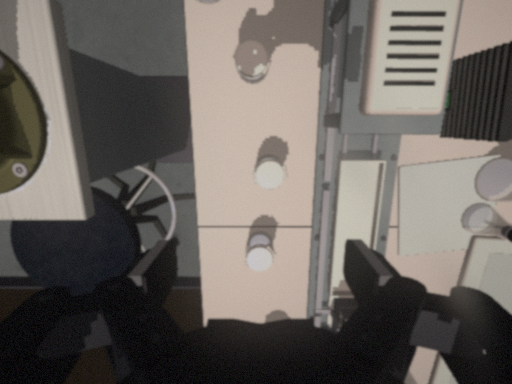

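View pics/s17.png

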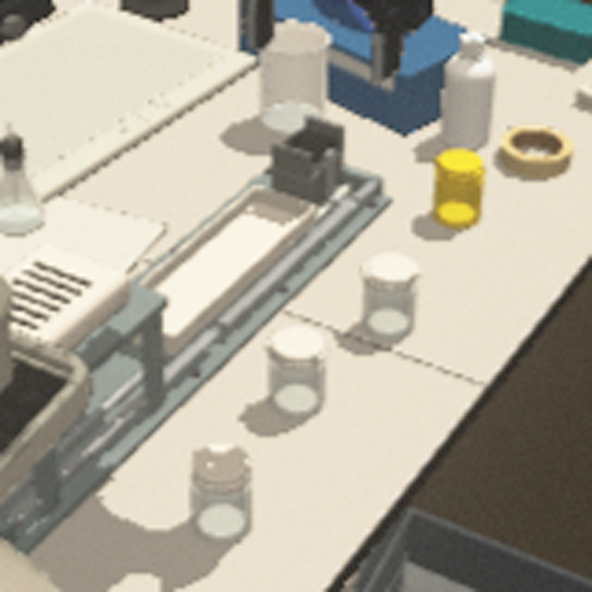

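Run:
```python
from h import *
d=np.load('w17.npz');im,K,W=d['im'],d['K'],d['W']
a=[cv2.resize(im[y:y+60,x:x+50],None,fx=5,fy=5,interpolation=cv2.INTER_CUBIC) for x,y in ((228,28),(245,140),(235,220))]
cv2.imwrite('pics/w17c.png',np.hstack(a))
```

```text
(no output)
```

View pics/w17c.png

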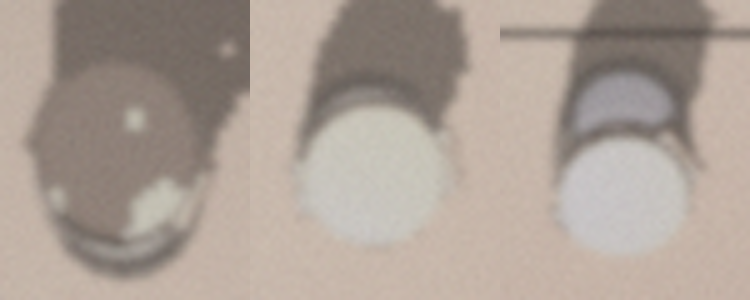

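Run:
```python
from h import *
d=np.load('w17.npz');im,K,W=d['im'],d['K'],d['W']
for n,x0,y0,o,p in (('A',228,28,0,(117,149)),('B',245,140,250,(374,174)),('C',235,220,500,(624,196))):
    print(n,ray((x0+(p[0]-o)/5,y0+p[1]/5),K,W,.06).round(4))
# tray corners in w17: inner?
cv2.imwrite('pics/w17t.png',cv2.resize(im[140:340,320:400],None,fx=3,fy=3))
go(.447,-.074,.10,0)
```

```text
A [0.4233 0.0687 0.06  ]
B [ 0.4467 -0.0737  0.06  ]
C [ 0.4334 -0.1979  0.06  ]
from [ 0.4339 -0.0711  0.2776] yaw 0.08 F [-0.4  0.6 -0. ] -> tx,ty,tz,spin [0.0263 0.0059 0.3552] 0.003
```

View pics/w17t.png

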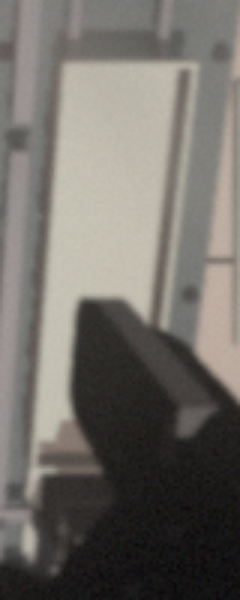

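Run:
```python
from h import *
t=np.load('t8.npz');im,K,W=t['im'],t['K'],t['W']
f=lambda x,y:(130+(x+.5)/3.6-.5,135+(y+.5)/3.6-.5)
for p in ((342,95),(342,168),(615,95),(615,170),(632,106),(700,155)): print(p,ray(f(*p),K,W,.034).round(4))
d=np.load('w8.npz')
K,W=d['K'],d['W']
for p in ((335,106),(379,110),(326,246),(366,246)): print(p,ray(p,K,W,.034).round(4))
```

```text
(342, 95) [ 0.6109 -0.0566  0.034 ]
(342, 168) [ 0.5513 -0.0566  0.034 ]
(615, 95) [ 0.6096 -0.2788  0.034 ]
(615, 170) [ 0.5486 -0.2784  0.034 ]
(632, 106) [ 0.6006 -0.2925  0.034 ]
(700, 155) [ 0.5605 -0.3471  0.034 ]
(335, 106) [ 0.5454 -0.0556  0.034 ]
(379, 110) [ 0.61  -0.061  0.034]
(326, 246) [ 0.5463 -0.2765  0.034 ]
(366, 246) [ 0.6128 -0.2765  0.034 ]
```

Run:
```python
from h import *
go(.4335,-.198,.13,0);go(.4335,-.198,.012,0)
```

```text
from [ 0.4339 -0.0711  0.2776] yaw 0.08 F [-0.4  0.6 -0. ] -> tx,ty,tz,spin [-0.0011  0.2538  0.2952] 0.003
from [ 0.4339 -0.0711  0.2776] yaw 0.08 F [-0.4  0.6 -0. ] -> tx,ty,tz,spin [-0.0011  0.2538  0.5312] 0.003
```

Request:
apply_moves:
  plan:
    - {"jaw":1,"tx":0,"ty":0.1,"tz":0.1,"spin":0}
    - {"jaw":1,"tx":-0.001,"ty":0.2,"tz":0.2,"spin":0}
    - {"jaw":1,"tx":-0.001,"ty":0.254,"tz":0.3,"spin":0}
    - {"jaw":1,"tx":-0.001,"ty":0.254,"tz":0.3,"spin":0}
    - {"jaw":1,"tx":-0.001,"ty":0.254,"tz":0.36,"spin":0}
    - {"jaw":1,"tx":-0.001,"ty":0.254,"tz":0.42,"spin":0}
    - {"jaw":1,"tx":-0.001,"ty":0.254,"tz":0.47,"spin":0}
    - {"jaw":1,"tx":-0.001,"ty":0.254,"tz":0.51,"spin":0}
    - {"jaw":1,"tx":-0.001,"ty":0.254,"tz":0.531,"spin":0}
    - {"jaw":1,"tx":-0.001,"ty":0.254,"tz":0.531,"spin":0}

```text
time_s: 38.0
tool_pos: [0.4338, -0.1977, 0.0124]
ee_rot: [-0.0, 1.0, 0.001, -0.0]
force: [0.1, 0.4, -0.6]
finger_gap: 0.0858
```

Run:
```python
from h import *
ff(1)
im,K,W=cap('wrist','w18.png')
```

```text
t 38.0 [ 0.057   0.4207 -0.6282  0.4338 -0.1977  0.0124] gap 0.0858
```

View pics/w18.png

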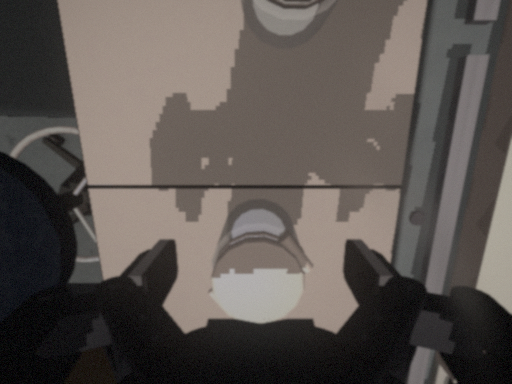

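Request:
apply_moves:
  plan:
    - {"jaw":-0.2,"tx":0,"ty":0,"tz":0,"spin":0}
    - {"jaw":-0.2,"tx":0,"ty":0,"tz":0,"spin":0}
    - {"jaw":-0.2,"tx":0,"ty":0,"tz":0,"spin":0}
    - {"jaw":-0.2,"tx":0,"ty":0,"tz":0,"spin":0}
    - {"jaw":-0.2,"tx":0,"ty":0,"tz":0,"spin":0}
    - {"jaw":-0.2,"tx":0,"ty":0,"tz":0,"spin":0}
    - {"jaw":-0.2,"tx":0,"ty":0,"tz":-0.03,"spin":0}
    - {"jaw":-0.2,"tx":0,"ty":0,"tz":-0.08,"spin":0}
    - {"jaw":-0.2,"tx":0,"ty":0,"tz":-0.16,"spin":0}
    - {"jaw":-0.2,"tx":0,"ty":0,"tz":-0.16,"spin":0}

```text
time_s: 39.35
tool_pos: [0.436, -0.1992, 0.0955]
ee_rot: [0.001, 1.0, 0.001, 0.003]
force: [0.7, 0.0, -3.3]
finger_gap: 0.0428
```

Run:
```python
from h import *
ff(1)
im,K,W=cap('wrist','w19.png')
im,K,W=cap('scene');cv2.imwrite('pics/s19.png',cv2.resize(im[130:290,180:340],None,fx=3.7,fy=3.7,interpolation=cv2.INTER_CUBIC))
```

```text
t 39.35 [ 0.707   0.0038 -3.2823  0.436  -0.1992  0.0955] gap 0.0428
```

View pics/s19.png

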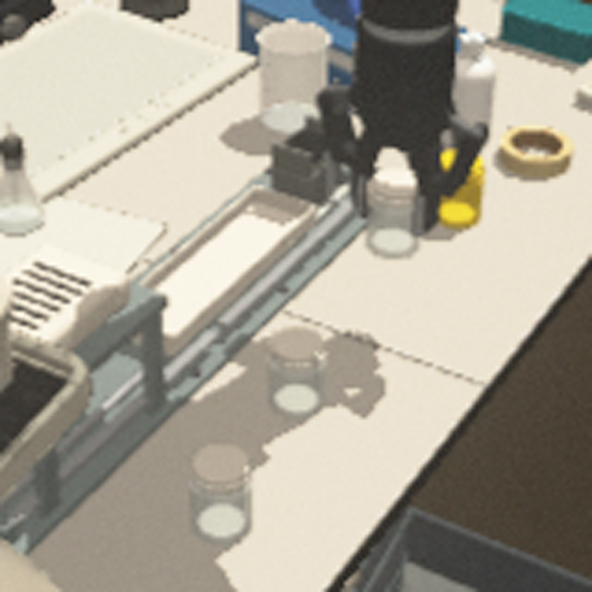

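View pics/w19.png

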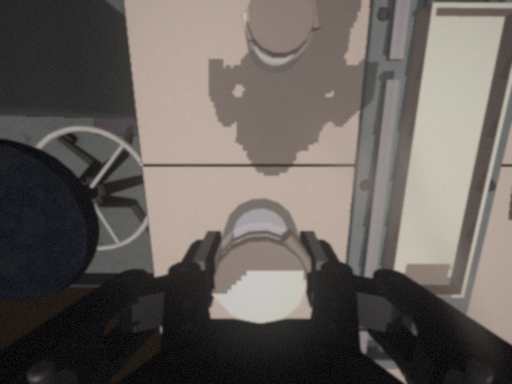

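Request:
apply_moves:
  plan:
    - {"jaw":-0.2,"tx":0.05,"ty":0.01,"tz":0,"spin":0}
    - {"jaw":-0.2,"tx":0.12,"ty":0.02,"tz":0,"spin":0}
    - {"jaw":-0.2,"tx":0.2,"ty":0.035,"tz":0,"spin":0}
    - {"jaw":-0.2,"tx":0.26,"ty":0.044,"tz":0,"spin":0}
    - {"jaw":-0.2,"tx":0.288,"ty":0.048,"tz":0,"spin":0}
    - {"jaw":-0.2,"tx":0.288,"ty":0.048,"tz":0,"spin":0}
    - {"jaw":-0.2,"tx":0.288,"ty":0.048,"tz":0.03,"spin":0}
    - {"jaw":-0.2,"tx":0.288,"ty":0.048,"tz":0.06,"spin":0}
    - {"jaw":-0.2,"tx":0.288,"ty":0.048,"tz":0.075,"spin":0}
    - {"jaw":-0.2,"tx":0.288,"ty":0.048,"tz":0.075,"spin":0}

```text
time_s: 40.75
tool_pos: [0.5765, -0.2216, 0.0536]
ee_rot: [-0.0, 1.0, 0.001, -0.001]
force: [-0.0, -0.0, -2.1]
finger_gap: 0.0428
```

Run:
```python
from h import *
ff(1);go(.58,-.223,.0314,0)
im,K,W=cap('wrist','w20.png')
im,K,W=cap('scene');cv2.imwrite('pics/s20.png',cv2.resize(im[130:290,180:340],None,fx=3.7,fy=3.7,interpolation=cv2.INTER_CUBIC))
```

```text
t 40.75 [-0.0419 -0.0387 -2.1102  0.5765 -0.2216  0.0536] gap 0.0428
from [ 0.5771 -0.2218  0.0543] yaw 0.07 F [ 0.2 -0.2 -1.8] -> tx,ty,tz,spin [0.0057 0.0024 0.0458] 0.002
```

View pics/s20.png

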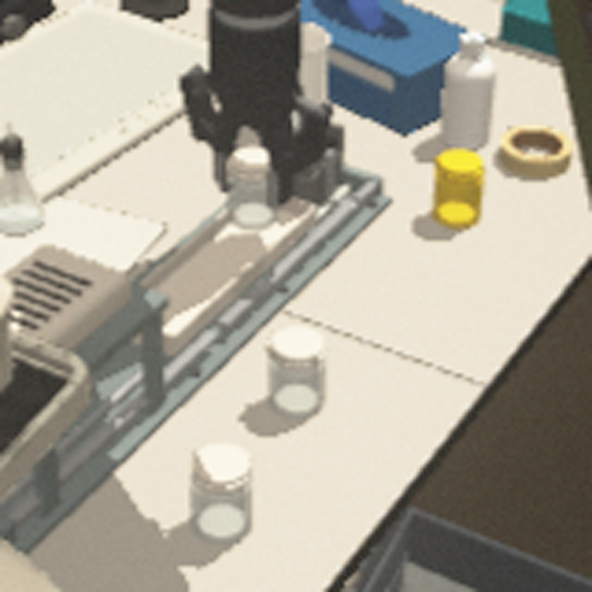

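View pics/w20.png

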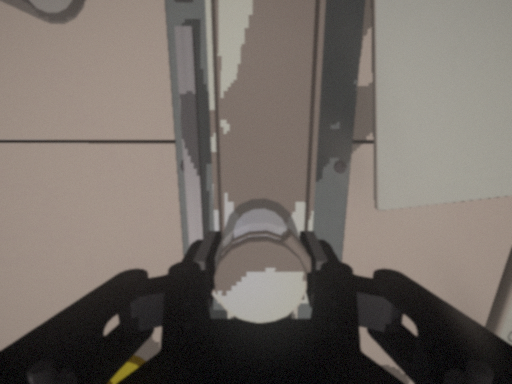

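Request:
apply_moves:
  plan:
    - {"jaw":-0.2,"tx":0.005,"ty":0.002,"tz":0.01,"spin":0}
    - {"jaw":-0.2,"tx":0.005,"ty":0.002,"tz":0.02,"spin":0}
    - {"jaw":-0.2,"tx":0.005,"ty":0.002,"tz":0.03,"spin":0}
    - {"jaw":-0.2,"tx":0.005,"ty":0.002,"tz":0.036,"spin":0}
    - {"jaw":-0.2,"tx":0.005,"ty":0.002,"tz":0.04,"spin":0}
    - {"jaw":-0.2,"tx":0.005,"ty":0.002,"tz":0.043,"spin":0}
    - {"jaw":-0.2,"tx":0.005,"ty":0.002,"tz":0.045,"spin":0}
    - {"jaw":-0.2,"tx":0.005,"ty":0.002,"tz":0.046,"spin":0}
    - {"jaw":-0.2,"tx":0.005,"ty":0.002,"tz":0.046,"spin":0}
    - {"jaw":-0.2,"tx":0.005,"ty":0.002,"tz":0.046,"spin":0}

```text
time_s: 42.15
tool_pos: [0.5801, -0.2229, 0.0319]
ee_rot: [0.0, 1.0, 0.001, 0.0]
force: [-1.6, -0.5, 1.9]
finger_gap: 0.0426
```

Run:
```python
from h import *
ff(2)
im,K,W=cap('wrist','w21.png')
```

```text
t 42.2 [-1.6739 -0.4457  1.8668  0.5801 -0.2229  0.0319] gap 0.0428
```

Request:
apply_moves:
  plan:
    - {"jaw":0.4,"tx":0,"ty":0,"tz":0,"spin":0}
    - {"jaw":0.7,"tx":0,"ty":0,"tz":0,"spin":0}
    - {"jaw":1,"tx":0,"ty":0,"tz":0,"spin":0}
    - {"jaw":1,"tx":0,"ty":0,"tz":-0.05,"spin":0}
    - {"jaw":1,"tx":0,"ty":0,"tz":-0.15,"spin":0}
    - {"jaw":1,"tx":0,"ty":0,"tz":-0.3,"spin":0}
    - {"jaw":1,"tx":-0.1,"ty":-0.1,"tz":-0.36,"spin":0}
    - {"jaw":1,"tx":-0.2,"ty":-0.2,"tz":-0.4,"spin":0}
    - {"jaw":1,"tx":-0.266,"ty":-0.25,"tz":-0.4,"spin":0}
    - {"jaw":1,"tx":-0.266,"ty":-0.25,"tz":-0.4,"spin":0}

```text
time_s: 43.55
tool_pos: [0.4445, -0.0963, 0.2326]
ee_rot: [-0.0, 1.0, 0.002, 0.0]
force: [0.7, -0.7, -0.9]
finger_gap: 0.0856
```

Run:
```python
from h import *
ff(1);go(.447,-.074,.0124,0)
im,K,W=cap('wrist','w22.png');np.savez('w22.npz',im=im,K=K,W=W)
im,K,W=cap('scene');cv2.imwrite('pics/s22.png',cv2.resize(im[130:290,180:340],None,fx=3.7,fy=3.7,interpolation=cv2.INTER_CUBIC))
```

```text
t 43.55 [ 0.7177 -0.6525 -0.8544  0.4445 -0.0963  0.2326] gap 0.0856
from [ 0.4456 -0.0968  0.2325] yaw 0.17 F [-0.3  0.1  0.1] -> tx,ty,tz,spin [ 0.0024 -0.0457  0.4403] 0.006
```

View pics/s22.png

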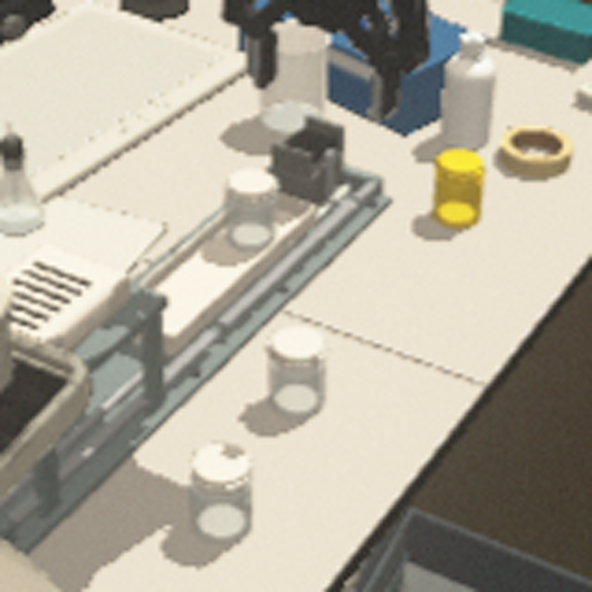

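View pics/w22.png

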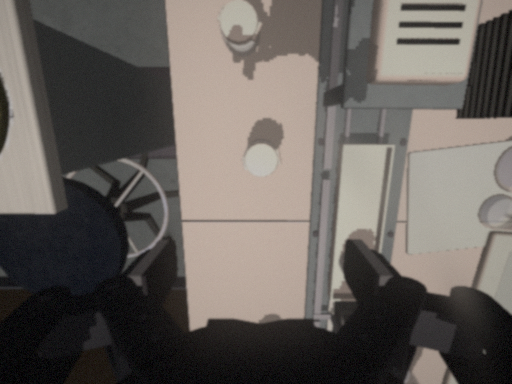

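Run:
```python
from h import *
d=np.load('w22.npz');print(ray((262,160),d['K'],d['W'],.06),ray((239,21),d['K'],d['W'],.06))
```

```text
[ 0.44789094 -0.07389046  0.06      ] [0.42389196 0.06791595 0.06      ]
```

Request:
apply_moves:
  plan:
    - {"jaw":1,"tx":0.003,"ty":-0.046,"tz":0.1,"spin":0}
    - {"jaw":1,"tx":0.003,"ty":-0.046,"tz":0.2,"spin":0}
    - {"jaw":1,"tx":0.003,"ty":-0.046,"tz":0.28,"spin":0}
    - {"jaw":1,"tx":0.003,"ty":-0.046,"tz":0.34,"spin":0}
    - {"jaw":1,"tx":0.003,"ty":-0.046,"tz":0.4,"spin":0}
    - {"jaw":1,"tx":0.003,"ty":-0.046,"tz":0.43,"spin":0}
    - {"jaw":1,"tx":0.003,"ty":-0.046,"tz":0.44,"spin":0}
    - {"jaw":1,"tx":0.003,"ty":-0.046,"tz":0.44,"spin":0}
    - {"jaw":1,"tx":0.003,"ty":-0.046,"tz":0.44,"spin":0}
    - {"jaw":1,"tx":0.003,"ty":-0.046,"tz":0.44,"spin":0}

```text
time_s: 44.95
tool_pos: [0.4491, -0.0752, 0.0124]
ee_rot: [0.0, 1.0, 0.001, 0.001]
force: [-0.4, -0.3, -0.1]
finger_gap: 0.0854
```

Request:
apply_moves:
  plan:
    - {"jaw":-0.2,"tx":0,"ty":0,"tz":0,"spin":0}
    - {"jaw":-0.2,"tx":0,"ty":0,"tz":0,"spin":0}
    - {"jaw":-0.2,"tx":0,"ty":0,"tz":0,"spin":0}
    - {"jaw":-0.2,"tx":0,"ty":0,"tz":0,"spin":0}
    - {"jaw":-0.2,"tx":0,"ty":0,"tz":0,"spin":0}
    - {"jaw":-0.2,"tx":0,"ty":0,"tz":0,"spin":0}
    - {"jaw":-0.2,"tx":0,"ty":0,"tz":-0.03,"spin":0}
    - {"jaw":-0.2,"tx":0,"ty":0,"tz":-0.08,"spin":0}
    - {"jaw":-0.2,"tx":0,"ty":0,"tz":-0.16,"spin":0}
    - {"jaw":-0.2,"tx":0,"ty":0,"tz":-0.16,"spin":0}

```text
time_s: 46.2
tool_pos: [0.451, -0.0755, 0.0949]
ee_rot: [0.001, 1.0, 0.001, 0.003]
force: [0.4, 0.5, -2.7]
finger_gap: 0.0428
```

Run:
```python
from h import *
ff(1);go(.58,-.168,.0955,0)
im,K,W=cap('wrist','w23.png')
```

```text
t 46.2 [ 0.3588  0.471  -2.671   0.451  -0.0755  0.0949] gap 0.0428
from [ 0.4497 -0.0753  0.0932] yaw 0.08 F [-0.4 -0.4 -3.3] -> tx,ty,tz,spin [ 0.2603  0.1859 -0.0036] 0.003
```

View pics/w23.png

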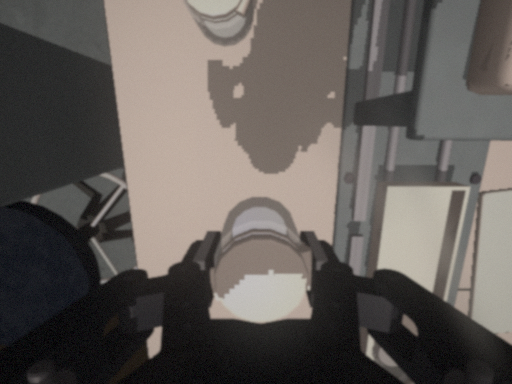

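Request:
apply_moves:
  plan:
    - {"jaw":-0.2,"tx":0.04,"ty":0.03,"tz":-0.02,"spin":0}
    - {"jaw":-0.2,"tx":0.1,"ty":0.08,"tz":-0.02,"spin":0}
    - {"jaw":-0.2,"tx":0.18,"ty":0.13,"tz":-0.02,"spin":0}
    - {"jaw":-0.2,"tx":0.24,"ty":0.17,"tz":-0.02,"spin":0}
    - {"jaw":-0.2,"tx":0.26,"ty":0.186,"tz":-0.02,"spin":0}
    - {"jaw":-0.2,"tx":0.26,"ty":0.186,"tz":-0.02,"spin":0}
    - {"jaw":-0.2,"tx":0.26,"ty":0.186,"tz":0.02,"spin":0}
    - {"jaw":-0.2,"tx":0.26,"ty":0.186,"tz":0.05,"spin":0}
    - {"jaw":-0.2,"tx":0.26,"ty":0.186,"tz":0.07,"spin":0}
    - {"jaw":-0.2,"tx":0.26,"ty":0.186,"tz":0.07,"spin":0}

```text
time_s: 47.55
tool_pos: [0.5774, -0.1673, 0.0557]
ee_rot: [-0.0, 1.0, 0.001, -0.001]
force: [0.4, -0.0, -2.0]
finger_gap: 0.043
```

Run:
```python
from h import *
im,K,W=cap('wrist','w24.png')
ff(1);go(.58,-.168,.0317,0)
```

```text
t 47.6 [-0.7194  0.6528 -2.9872  0.5781 -0.1676  0.0565] gap 0.0426
from [ 0.5786 -0.1678  0.0569] yaw 0.09 F [-0.2  0.2 -2. ] -> tx,ty,tz,spin [0.0028 0.0004 0.0505] 0.003
```

View pics/w24.png

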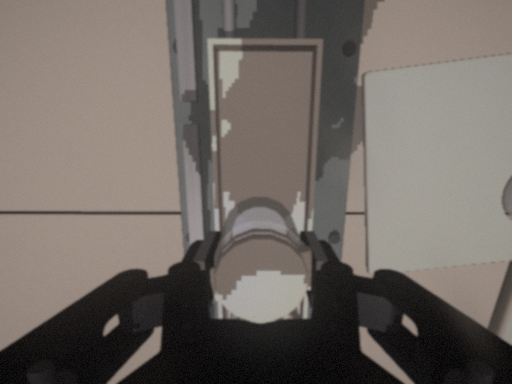

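Request:
apply_moves:
  plan:
    - {"jaw":-0.2,"tx":0.003,"ty":0,"tz":0.01,"spin":0}
    - {"jaw":-0.2,"tx":0.003,"ty":0,"tz":0.02,"spin":0}
    - {"jaw":-0.2,"tx":0.003,"ty":0,"tz":0.03,"spin":0}
    - {"jaw":-0.2,"tx":0.003,"ty":0,"tz":0.038,"spin":0}
    - {"jaw":-0.2,"tx":0.003,"ty":0,"tz":0.044,"spin":0}
    - {"jaw":-0.2,"tx":0.003,"ty":0,"tz":0.047,"spin":0}
    - {"jaw":-0.2,"tx":0.003,"ty":0,"tz":0.049,"spin":0}
    - {"jaw":-0.2,"tx":0.003,"ty":0,"tz":0.05,"spin":0}
    - {"jaw":-0.2,"tx":0.003,"ty":0,"tz":0.05,"spin":0}
    - {"jaw":-0.2,"tx":0.003,"ty":0,"tz":0.05,"spin":0}

```text
time_s: 48.9
tool_pos: [0.5801, -0.1679, 0.0317]
ee_rot: [0.0, 1.0, 0.001, 0.0]
force: [-0.4, 0.4, -2.6]
finger_gap: 0.043
```

Run:
```python
from h import *
ff(2)
```

```text
t 48.95 [-0.0766  0.0621 -2.6513  0.5801 -0.1679  0.0317] gap 0.0427
```

Request:
apply_moves:
  plan:
    - {"jaw":-0.2,"tx":0,"ty":0,"tz":0.001,"spin":0}
    - {"jaw":-0.2,"tx":0,"ty":0,"tz":0.002,"spin":0}
    - {"jaw":-0.2,"tx":0,"ty":0,"tz":0.002,"spin":0}
    - {"jaw":0.4,"tx":0,"ty":0,"tz":0.002,"spin":0}
    - {"jaw":0.7,"tx":0,"ty":0,"tz":0.002,"spin":0}
    - {"jaw":1,"tx":0,"ty":0,"tz":0.002,"spin":0}
    - {"jaw":1,"tx":0,"ty":0,"tz":-0.05,"spin":0}
    - {"jaw":1,"tx":0,"ty":0,"tz":-0.15,"spin":0}
    - {"jaw":1,"tx":0,"ty":0,"tz":-0.25,"spin":0}
    - {"jaw":1,"tx":0,"ty":0,"tz":-0.4,"spin":0}

```text
time_s: 50.25
tool_pos: [0.5792, -0.1676, 0.2198]
ee_rot: [-0.0, 1.0, 0.001, -0.001]
force: [1.9, -0.3, 0.7]
finger_gap: 0.0854
```

Run:
```python
from h import *
ff(1);go(.424,.067,.232,0)
im,K,W=cap('scene');cv2.imwrite('pics/s25.png',cv2.resize(im[130:290,180:340],None,fx=3.7,fy=3.7,interpolation=cv2.INTER_CUBIC))
```

```text
t 50.25 [ 1.9016 -0.3223  0.7243  0.5792 -0.1676  0.2198] gap 0.0854
from [ 0.5832 -0.1688  0.2298] yaw 0.08 F [ 2.6 -0.2  6.6] -> tx,ty,tz,spin [-0.3177 -0.472  -0.0092] 0.003
```

View pics/s25.png

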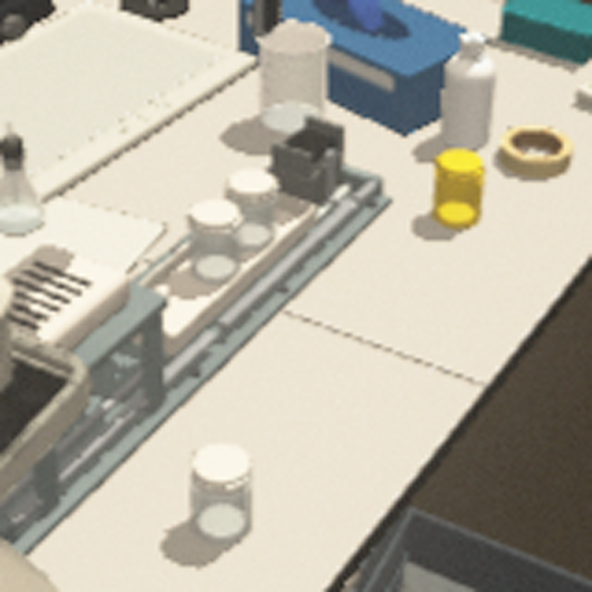

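Request:
apply_moves:
  plan:
    - {"jaw":1,"tx":-0.1,"ty":-0.1,"tz":0,"spin":0}
    - {"jaw":1,"tx":-0.18,"ty":-0.2,"tz":0,"spin":0}
    - {"jaw":1,"tx":-0.25,"ty":-0.32,"tz":0,"spin":0}
    - {"jaw":1,"tx":-0.31,"ty":-0.4,"tz":0,"spin":0}
    - {"jaw":1,"tx":-0.31,"ty":-0.43,"tz":0,"spin":0}
    - {"jaw":1,"tx":-0.31,"ty":-0.43,"tz":0,"spin":0}
    - {"jaw":1,"tx":-0.31,"ty":-0.43,"tz":0,"spin":0}
    - {"jaw":1,"tx":-0.31,"ty":-0.43,"tz":0,"spin":0}
    - {"jaw":1,"tx":-0.31,"ty":-0.43,"tz":0,"spin":0}
    - {"jaw":1,"tx":-0.31,"ty":-0.43,"tz":0,"spin":0}

```text
time_s: 51.6
tool_pos: [0.4248, 0.0465, 0.219]
ee_rot: [0.0, 1.0, 0.0, -0.0]
force: [-0.7, 0.4, -0.4]
finger_gap: 0.0854
```

Run:
```python
from h import *
im,K,W=cap('wrist','w26.png');np.savez('w26.npz',im=im,K=K,W=W)
ff(1);go(.424,.067,.012,0)
m=(im.min(2)>140).astype(np.uint8);n,l,s,c=cv2.connectedComponentsWithStats(m)
for i in range(1,n):
    if 300<s[i,4]<3000: print(s[i],c[i],ray(c[i],K,W,.06))
```

```text
t 51.65 [ 0.345  -0.0463 -0.0566  0.4248  0.0466  0.219 ] gap 0.0856
from [0.4248 0.0467 0.219 ] yaw 0.05 F [ 0.3  0.4 -0.2] -> tx,ty,tz,spin [-0.0015 -0.0407  0.4141] 0.002
[ 180    0   86   43 2017] [216.35746158  13.60188399] [0.38233337 0.21345782 0.06      ]
[201 313 119  13 790] [259.50379747 316.20379747] [ 0.42388119 -0.13091402  0.06      ]
[ 406  348   47   36 1114] [427.73249551 368.86983842] [ 0.65468323 -0.21544175  0.06      ]
```

View pics/w26.png

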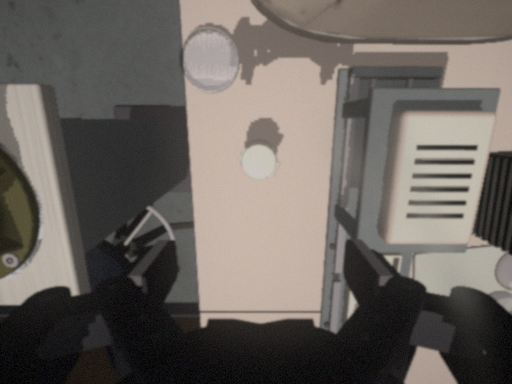

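Run:
```python
from h import *
d=np.load('w26.npz');p=ray((259,162),d['K'],d['W'],.06);print(p);go(p[0],p[1],.012,0)
```

```text
[0.42355435 0.06897737 0.06      ]
from [0.4248 0.0467 0.219 ] yaw 0.05 F [ 0.3  0.4 -0.2] -> tx,ty,tz,spin [-0.0024 -0.0446  0.4141] 0.002
```

Request:
apply_moves:
  plan:
    - {"jaw":0.7,"tx":-0.002,"ty":-0.044,"tz":0.1,"spin":0}
    - {"jaw":0.7,"tx":-0.002,"ty":-0.044,"tz":0.2,"spin":0}
    - {"jaw":0.7,"tx":-0.002,"ty":-0.044,"tz":0.27,"spin":0}
    - {"jaw":0.7,"tx":-0.002,"ty":-0.044,"tz":0.32,"spin":0}
    - {"jaw":0.7,"tx":-0.002,"ty":-0.044,"tz":0.37,"spin":0}
    - {"jaw":0.7,"tx":-0.002,"ty":-0.044,"tz":0.4,"spin":0}
    - {"jaw":0.7,"tx":-0.002,"ty":-0.044,"tz":0.412,"spin":0}
    - {"jaw":0.7,"tx":-0.002,"ty":-0.044,"tz":0.412,"spin":0}
    - {"jaw":0.7,"tx":-0.002,"ty":-0.044,"tz":0.412,"spin":0}
    - {"jaw":0.7,"tx":-0.002,"ty":-0.044,"tz":0.412,"spin":0}

```text
time_s: 52.95
tool_pos: [0.4243, 0.069, 0.0137]
ee_rot: [-0.0, 1.0, 0.001, 0.001]
force: [-0.3, 0.1, -0.2]
finger_gap: 0.0726
```

Request:
apply_moves:
  plan:
    - {"jaw":-0.2,"tx":0,"ty":0,"tz":0,"spin":0}
    - {"jaw":-0.2,"tx":0,"ty":0,"tz":0,"spin":0}
    - {"jaw":-0.2,"tx":0,"ty":0,"tz":0,"spin":0}
    - {"jaw":-0.2,"tx":0,"ty":0,"tz":0,"spin":0}
    - {"jaw":-0.2,"tx":0,"ty":0,"tz":0,"spin":0}
    - {"jaw":-0.2,"tx":0,"ty":0,"tz":-0.03,"spin":0}
    - {"jaw":-0.2,"tx":0,"ty":0,"tz":-0.08,"spin":0}
    - {"jaw":-0.2,"tx":0,"ty":0,"tz":-0.18,"spin":0}
    - {"jaw":-0.2,"tx":0,"ty":0,"tz":-0.18,"spin":0}
    - {"jaw":-0.2,"tx":0,"ty":0,"tz":-0.18,"spin":0}

```text
time_s: 54.2
tool_pos: [0.4232, 0.0688, 0.1025]
ee_rot: [0.0, 1.0, 0.001, -0.0]
force: [-0.7, -0.6, -2.7]
finger_gap: 0.0429
```

Run:
```python
from h import *
im,K,W=cap('wrist','w27.png')
ff(1);go(.424,-.113,.105,0);go(.58,-.113,.105,0)
```

```text
t 54.25 [-0.1654  0.8668 -2.4946  0.4226  0.0687  0.102 ] gap 0.0427
from [0.4223 0.0687 0.1017] yaw 0.07 F [ 0.4  0.3 -2.7] -> tx,ty,tz,spin [ 0.0029  0.3634 -0.0065] 0.002
from [0.4223 0.0687 0.1017] yaw 0.07 F [ 0.4  0.3 -2.7] -> tx,ty,tz,spin [ 0.3149  0.3638 -0.0073] 0.002
```

View pics/w27.png

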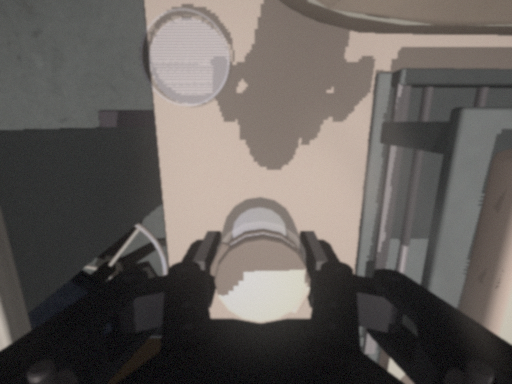

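Request:
apply_moves:
  plan:
    - {"jaw":-0.2,"tx":0,"ty":0.06,"tz":-0.01,"spin":0}
    - {"jaw":-0.2,"tx":0,"ty":0.14,"tz":-0.01,"spin":0}
    - {"jaw":-0.2,"tx":0.02,"ty":0.24,"tz":-0.01,"spin":0}
    - {"jaw":-0.2,"tx":0.06,"ty":0.32,"tz":-0.01,"spin":0}
    - {"jaw":-0.2,"tx":0.13,"ty":0.362,"tz":-0.01,"spin":0}
    - {"jaw":-0.2,"tx":0.21,"ty":0.362,"tz":-0.01,"spin":0}
    - {"jaw":-0.2,"tx":0.28,"ty":0.362,"tz":-0.01,"spin":0}
    - {"jaw":-0.2,"tx":0.315,"ty":0.362,"tz":-0.01,"spin":0}
    - {"jaw":-0.2,"tx":0.315,"ty":0.362,"tz":0.03,"spin":0}
    - {"jaw":-0.2,"tx":0.315,"ty":0.362,"tz":0.06,"spin":0}

```text
time_s: 55.55
tool_pos: [0.58, -0.1115, 0.0704]
ee_rot: [-0.0, 1.0, 0.001, -0.002]
force: [0.3, -1.4, -2.3]
finger_gap: 0.0426
```

Run:
```python
from h import *
im,K,W=cap('wrist','w28.png')
ff(2);go(.58,-.113,.032,0)
```

```text
t 55.65 [-0.4497  0.1424 -3.4437  0.5786 -0.1113  0.0692] gap 0.0426
from [ 0.5795 -0.1115  0.0712] yaw 0.07 F [ 0.5  0.1 -2.2] -> tx,ty,tz,spin [0.0013 0.003  0.0784] 0.002
```

View pics/w28.png

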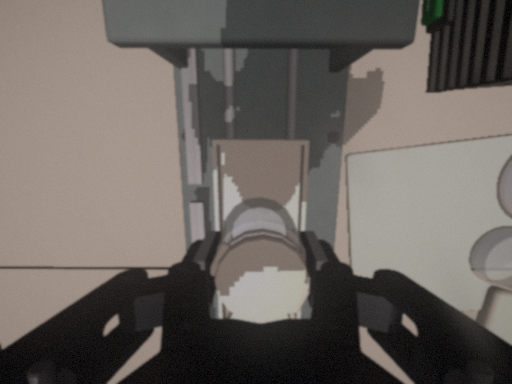

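Request:
apply_moves:
  plan:
    - {"jaw":-0.2,"tx":0.001,"ty":0.003,"tz":0.02,"spin":0}
    - {"jaw":-0.2,"tx":0.001,"ty":0.003,"tz":0.04,"spin":0}
    - {"jaw":-0.2,"tx":0.001,"ty":0.003,"tz":0.055,"spin":0}
    - {"jaw":-0.2,"tx":0.001,"ty":0.003,"tz":0.065,"spin":0}
    - {"jaw":-0.2,"tx":0.001,"ty":0.003,"tz":0.071,"spin":0}
    - {"jaw":-0.2,"tx":0.001,"ty":0.003,"tz":0.075,"spin":0}
    - {"jaw":-0.2,"tx":0.001,"ty":0.003,"tz":0.077,"spin":0}
    - {"jaw":-0.2,"tx":0.001,"ty":0.003,"tz":0.079,"spin":0}
    - {"jaw":-0.2,"tx":0.001,"ty":0.003,"tz":0.079,"spin":0}
    - {"jaw":-0.2,"tx":0.001,"ty":0.003,"tz":0.079,"spin":0}

```text
time_s: 56.95
tool_pos: [0.582, -0.1134, 0.0337]
ee_rot: [0.0, 1.0, 0.001, 0.0]
force: [0.3, 0.7, -3.2]
finger_gap: 0.0424
```

Run:
```python
from h import *
ff(2)
```

```text
t 57.0 [ 0.2319 -0.1986 -2.6477  0.582  -0.1134  0.0337] gap 0.0426
```

Not yet seated; 2 mm more, then release and rise.

Request:
apply_moves:
  plan:
    - {"jaw":-0.2,"tx":-0.002,"ty":0,"tz":0.002,"spin":0}
    - {"jaw":-0.2,"tx":-0.002,"ty":0,"tz":0.003,"spin":0}
    - {"jaw":-0.2,"tx":-0.002,"ty":0,"tz":0.004,"spin":0}
    - {"jaw":-0.2,"tx":-0.002,"ty":0,"tz":0.004,"spin":0}
    - {"jaw":0.4,"tx":-0.002,"ty":0,"tz":0.004,"spin":0}
    - {"jaw":0.8,"tx":-0.002,"ty":0,"tz":0.004,"spin":0}
    - {"jaw":0.8,"tx":-0.002,"ty":0,"tz":0,"spin":0}
    - {"jaw":0.8,"tx":-0.002,"ty":0,"tz":-0.08,"spin":0}
    - {"jaw":0.8,"tx":-0.002,"ty":0,"tz":-0.18,"spin":0}
    - {"jaw":0.8,"tx":-0.002,"ty":0,"tz":-0.3,"spin":0}

```text
time_s: 58.3
tool_pos: [0.5801, -0.1132, 0.1843]
ee_rot: [-0.0, 1.0, 0.001, -0.001]
force: [1.1, 0.2, 0.8]
finger_gap: 0.0771
```

Request:
apply_moves:
  plan:
    - {"jaw":-1,"tx":-0.05,"ty":0,"tz":0,"spin":0}
    - {"jaw":-1,"tx":-0.15,"ty":0,"tz":-0.05,"spin":0}
    - {"jaw":-1,"tx":-0.2,"ty":0,"tz":-0.1,"spin":0}
    - {"jaw":-1,"tx":-0.2,"ty":0.1,"tz":-0.1,"spin":0}
    - {"jaw":-1,"tx":-0.2,"ty":0.2,"tz":-0.1,"spin":0}
    - {"jaw":-1,"tx":-0.2,"ty":0.2,"tz":-0.1,"spin":0}
    - {"jaw":-1,"tx":-0.2,"ty":0.2,"tz":-0.1,"spin":0}
    - {"jaw":-1,"tx":-0.2,"ty":0.2,"tz":-0.1,"spin":0}
    - {"jaw":-1,"tx":-0.2,"ty":0.2,"tz":-0.1,"spin":0}
    - {"jaw":-1,"tx":-0.2,"ty":0.2,"tz":-0.1,"spin":0}

```text
time_s: 59.55
tool_pos: [0.4812, -0.2129, 0.2337]
ee_rot: [-0.0, 1.0, 0.001, 0.0]
force: [-0.1, 0.2, 0.1]
finger_gap: 0.0001
```

Run:
```python
from h import *
ff(1)
im,K,W=cap('wrist','w29.png');np.savez('w29.npz',im=im,K=K,W=W)
im,K,W=cap('scene');cv2.imwrite('pics/s29.png',cv2.resize(im[140:270,180:310],None,fx=4.6,fy=4.6,interpolation=cv2.INTER_CUBIC))
im,K,W=cap('top');cv2.imwrite('pics/t29.png',cv2.resize(im[135:255,130:350],None,fx=3.6,fy=3.6,interpolation=cv2.INTER_CUBIC))
```

```text
t 59.55 [-0.0825  0.2414  0.0984  0.4812 -0.2129  0.2337] gap 0.0001
```

View pics/s29.png

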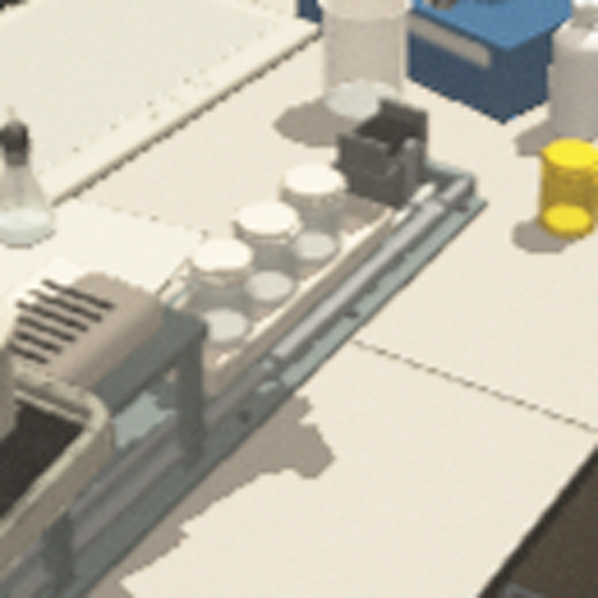

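View pics/w29.png

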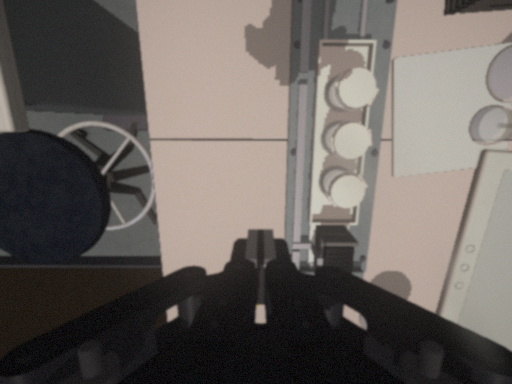

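View pics/t29.png

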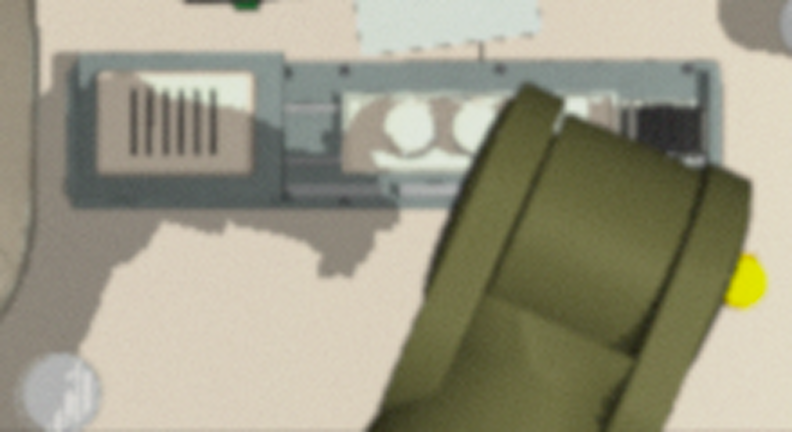

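Run:
```python
from h import *
go(.579,-.3155,.105,0);
```

```text
from [ 0.4811 -0.2133  0.2336] yaw 0.1 F [ 0.1 -0.4 -0. ] -> tx,ty,tz,spin [0.1954 0.2047 0.2572] 0.003
```

Request:
apply_moves:
  plan:
    - {"jaw":-1,"tx":0.05,"ty":0.1,"tz":0,"spin":0}
    - {"jaw":-1,"tx":0.15,"ty":0.2,"tz":0,"spin":0}
    - {"jaw":-1,"tx":0.195,"ty":0.205,"tz":0,"spin":0}
    - {"jaw":-1,"tx":0.195,"ty":0.205,"tz":0.08,"spin":0}
    - {"jaw":-1,"tx":0.195,"ty":0.205,"tz":0.16,"spin":0}
    - {"jaw":-1,"tx":0.195,"ty":0.205,"tz":0.22,"spin":0}
    - {"jaw":-1,"tx":0.195,"ty":0.205,"tz":0.257,"spin":0}
    - {"jaw":-1,"tx":0.195,"ty":0.205,"tz":0.257,"spin":0}
    - {"jaw":-1,"tx":0.195,"ty":0.205,"tz":0.257,"spin":0}
    - {"jaw":-1,"tx":0.195,"ty":0.205,"tz":0.257,"spin":0}

```text
time_s: 61.0
tool_pos: [0.5797, -0.3164, 0.1068]
ee_rot: [0.001, 1.0, 0.001, 0.001]
force: [-0.2, -0.0, 0.2]
finger_gap: -0.0003
```

Run:
```python
from h import *
ff(1);go(.579,-.3155,.0555,0)
im,K,W=cap('wrist','w30.png')
```

```text
t 61.0 [-0.1543 -0.0239  0.1588  0.5797 -0.3164  0.1068] gap -0.0003
from [ 0.5796 -0.3163  0.1066] yaw 0.08 F [-0.4  0.9 -0.2] -> tx,ty,tz,spin [-0.0014 -0.0018  0.1022] 0.003
```

View pics/w30.png

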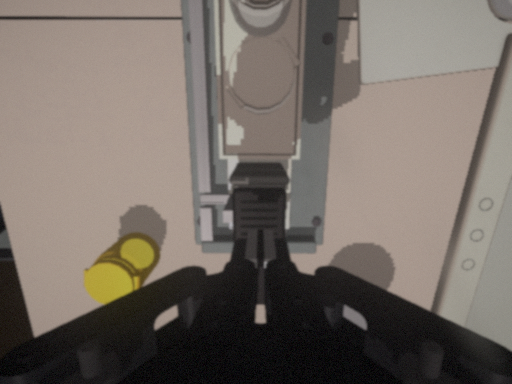

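Request:
apply_moves:
  plan:
    - {"jaw":-1,"tx":-0.001,"ty":-0.002,"tz":0.04,"spin":0}
    - {"jaw":-1,"tx":-0.001,"ty":-0.002,"tz":0.07,"spin":0}
    - {"jaw":-1,"tx":-0.001,"ty":-0.002,"tz":0.08,"spin":0}
    - {"jaw":-1,"tx":-0.001,"ty":-0.002,"tz":0.087,"spin":0}
    - {"jaw":-1,"tx":-0.001,"ty":-0.002,"tz":0.093,"spin":0}
    - {"jaw":-1,"tx":-0.001,"ty":-0.002,"tz":0.098,"spin":0}
    - {"jaw":-1,"tx":-0.001,"ty":-0.002,"tz":0.102,"spin":0}
    - {"jaw":-1,"tx":-0.001,"ty":-0.002,"tz":0.105,"spin":0}
    - {"jaw":-1,"tx":-0.001,"ty":-0.002,"tz":0.105,"spin":0}
    - {"jaw":-1,"tx":-0.001,"ty":-0.002,"tz":0.105,"spin":0}

```text
time_s: 62.35
tool_pos: [0.5786, -0.3151, 0.0551]
ee_rot: [0.0, 1.0, 0.001, 0.001]
force: [-7.0, 3.5, 17.9]
finger_gap: -0.0001
```

Run:
```python
from h import *
ff(2)
```

```text
t 62.4 [-6.7694  3.9075 17.8239  0.5786 -0.3151  0.0551] gap 0.0005
```

Request:
apply_moves:
  plan:
    - {"jaw":-1,"tx":0,"ty":-0.01,"tz":-0.002,"spin":0}
    - {"jaw":-1,"tx":0,"ty":-0.03,"tz":-0.002,"spin":0}
    - {"jaw":-1,"tx":0,"ty":-0.06,"tz":-0.002,"spin":0}
    - {"jaw":-1,"tx":0,"ty":-0.1,"tz":-0.002,"spin":0}
    - {"jaw":-1,"tx":0,"ty":-0.14,"tz":-0.002,"spin":0}
    - {"jaw":-1,"tx":0,"ty":-0.18,"tz":-0.002,"spin":0}
    - {"jaw":-1,"tx":0,"ty":-0.21,"tz":-0.002,"spin":0}
    - {"jaw":-1,"tx":0,"ty":-0.23,"tz":-0.002,"spin":0}
    - {"jaw":-1,"tx":0,"ty":-0.24,"tz":-0.002,"spin":0}
    - {"jaw":-1,"tx":0,"ty":-0.24,"tz":-0.002,"spin":0}

```text
time_s: 63.7
tool_pos: [0.5789, -0.1948, 0.0552]
ee_rot: [0.0, 1.0, 0.001, 0.001]
force: [-3.3, 0.9, 10.9]
finger_gap: -0.0001
```

Run:
```python
from h import *
ff(1)
im,K,W=cap('wrist','w31.png');im,K,W=cap('scene');cv2.imwrite('pics/s31.png',cv2.resize(im[140:270,180:310],None,fx=4.6,fy=4.6,interpolation=cv2.INTER_CUBIC))
```

```text
t 63.7 [-3.2628  0.8824 10.8973  0.5789 -0.1948  0.0552] gap -0.0001
```

View pics/s31.png

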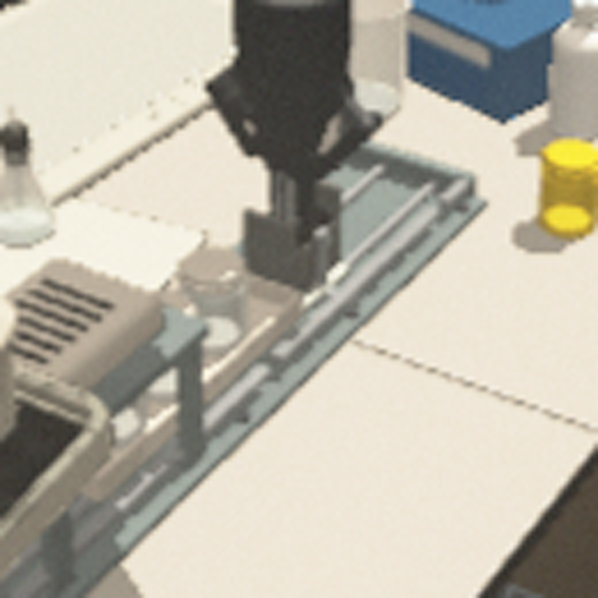

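View pics/w31.png

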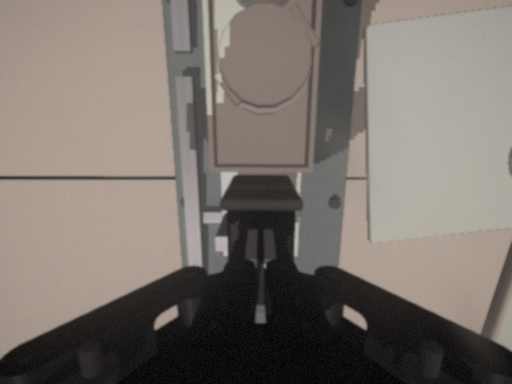

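Request:
apply_moves:
  plan:
    - {"jaw":-1,"tx":0,"ty":-0.02,"tz":0,"spin":0}
    - {"jaw":-1,"tx":0,"ty":-0.05,"tz":0,"spin":0}
    - {"jaw":-1,"tx":0,"ty":-0.09,"tz":0,"spin":0}
    - {"jaw":-1,"tx":0,"ty":-0.13,"tz":0,"spin":0}
    - {"jaw":-1,"tx":0,"ty":-0.16,"tz":0,"spin":0}
    - {"jaw":-1,"tx":0,"ty":-0.18,"tz":0,"spin":0}
    - {"jaw":-1,"tx":0,"ty":-0.195,"tz":0,"spin":0}
    - {"jaw":-1,"tx":0,"ty":-0.208,"tz":0,"spin":0}
    - {"jaw":-1,"tx":0,"ty":-0.218,"tz":0,"spin":0}
    - {"jaw":-1,"tx":0,"ty":-0.218,"tz":0,"spin":0}

```text
time_s: 65.1
tool_pos: [0.58, -0.0872, 0.0553]
ee_rot: [0.002, 1.0, 0.001, 0.002]
force: [-1.0, -3.3, 7.5]
finger_gap: -0.0003
```

Run:
```python
from h import *
ff(1)
im,K,W=cap('wrist','w32.png')
```

```text
t 65.1 [-1.0243 -3.3405  7.47    0.58   -0.0872  0.0553] gap -0.0003
```

View pics/w32.png

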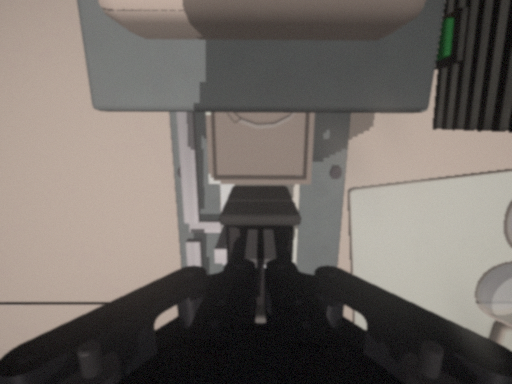

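Request:
apply_moves:
  plan:
    - {"jaw":-1,"tx":0,"ty":0,"tz":-0.01,"spin":0}
    - {"jaw":-1,"tx":0,"ty":0,"tz":-0.03,"spin":0}
    - {"jaw":-1,"tx":0,"ty":0.01,"tz":-0.06,"spin":0}
    - {"jaw":-1,"tx":0,"ty":0.01,"tz":-0.1,"spin":0}
    - {"jaw":-1,"tx":0,"ty":0.01,"tz":-0.2,"spin":0}
    - {"jaw":-1,"tx":-0.05,"ty":0.1,"tz":-0.3,"spin":0}
    - {"jaw":-1,"tx":-0.15,"ty":0.15,"tz":-0.4,"spin":0}
    - {"jaw":-1,"tx":-0.25,"ty":0.2,"tz":-0.45,"spin":0}
    - {"jaw":-1,"tx":-0.25,"ty":0.2,"tz":-0.45,"spin":0}
    - {"jaw":-1,"tx":-0.25,"ty":0.2,"tz":-0.45,"spin":0}

```text
time_s: 66.45
tool_pos: [0.453, -0.1865, 0.2795]
ee_rot: [0.0, 1.0, -0.0, 0.001]
force: [-0.5, -0.1, 0.0]
finger_gap: 0.0001
```

Run:
```python
from h import *
ff(1)
im,K,W=cap('wrist','w33.png');np.savez('w33.npz',im=im,K=K,W=W)
im,K,W=cap('scene');cv2.imwrite('pics/s33.png',cv2.resize(im[140:270,180:310],None,fx=4.6,fy=4.6,interpolation=cv2.INTER_CUBIC))
im,K,W=cap('top');cv2.imwrite('pics/t33.png',cv2.resize(im[135:255,130:350],None,fx=3.6,fy=3.6,interpolation=cv2.INTER_CUBIC));np.savez('t33.npz',im=im,K=K,W=W)
```

```text
t 66.45 [-0.4843 -0.065   0.0228  0.453  -0.1865  0.2795] gap 0.0001
```

View pics/s33.png

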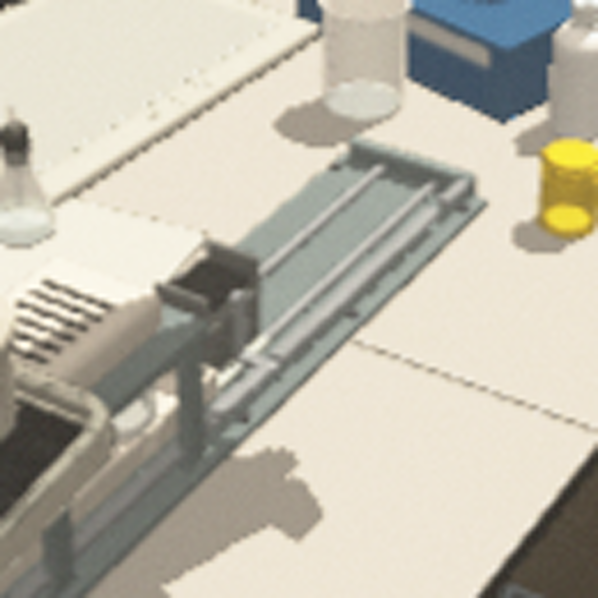

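View pics/t33.png

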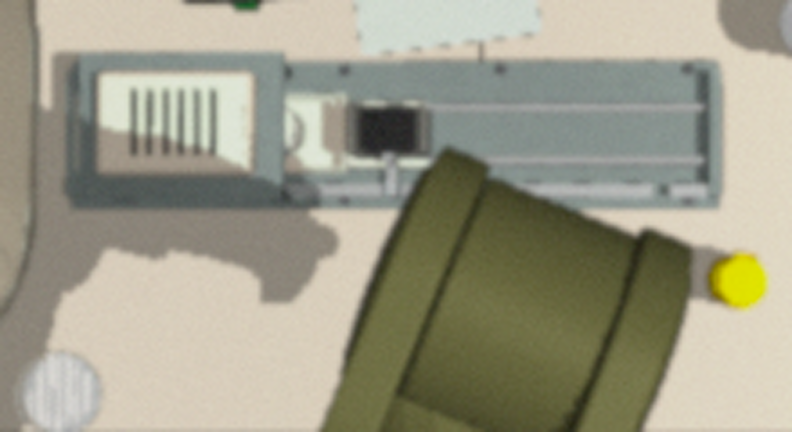

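View pics/w33.png

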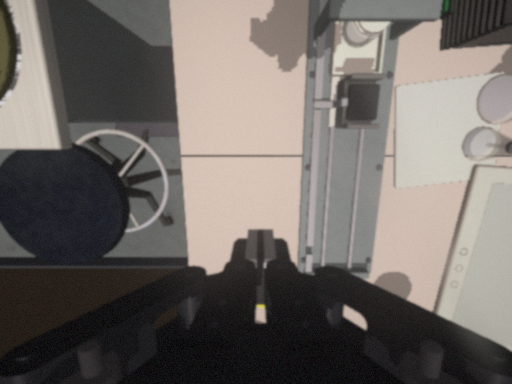

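Run:
```python
from h import *
for f in ('top0.npz','t33.npz'):
    t=np.load(f); im,K,W=t['im'],t['K'],t['W']
    m=(im[155:186,222:256].max(2)<45).astype(np.uint8); M=cv2.moments(m,True); c=(222+M['m10']/M['m00'],155+M['m01']/M['m00']); print(f,m.sum(),c,ray(c,K,W,.07))
a=np.load('scene0.npz')['im'][180:235,205:245]; b,K,W=cap('scene'); b=b[180:235,205:245]
cv2.imwrite('pics/cmp.png',np.hstack([cv2.resize(x,None,fx=9,fy=9,interpolation=cv2.INTER_CUBIC) for x in (a,b)]))
```

```text
top0.npz 137 (237.26277372262774, 170.55474452554745) [ 0.57971865 -0.09610731  0.07      ]
t33.npz 101 (236.5247524752475, 170.43564356435644) [ 0.58006986 -0.0940006   0.07      ]
```

View pics/cmp.png

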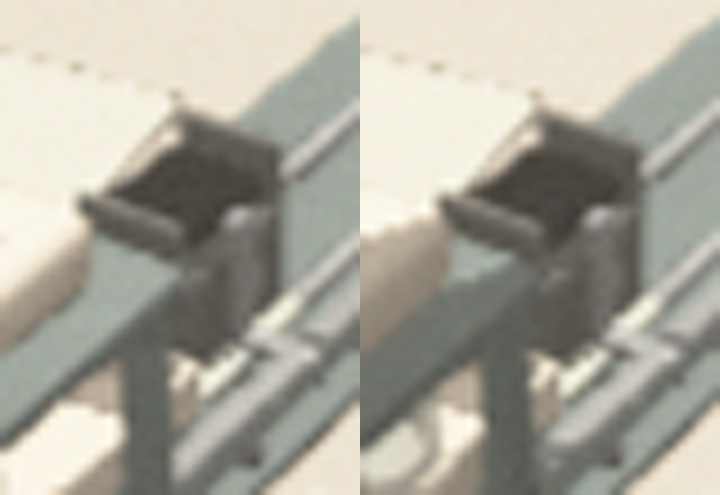

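```bash
python3 -c "
from h import *
print(arm.close_job()); print(st()['time_s'])"
```

```text
the job is handed in; nothing more can be done
None
the job is handed in; nothing more can be done
```

The job is handed in. Three jars were on the bench, and all three now stand shut in the tray, with the carriage back home under the bridge. The run took about 67 s of the 208 s allowed.

**What I did**
- I held the button down, slid the carriage out to its loading end and let it lock.
- I swept each lid over with the shut fingers and pressed it down; the press met 3.6–6.8 N each time.
- I picked each jar up and stood it in the tray 55 mm apart, then held the button down again and slid the carriage home.

**What the last checks showed**
- **Carriage and button:** in the scene picture both look the same as at the start, with the button up. The top view puts the button about 2 mm from its starting spot, which is as good as the calibration, and the arm was clear of everything.
- **Jars:** all three looked upright and shut before the slide. After it, the nearest jar is partly in view. Part-way through the slide the other two showed only their bases, and I could not check their lids under the bridge.
- **Bystanders:** none looked moved in the pictures, but I did not measure them at the end.

**What disagreed or changed on the way**
- **Fingertips:** contact and pictures put the shut fingertips about 7 mm behind the TCP, not the stated 17 mm ahead. I worked from the measured value.
- **Jar nearest the bridge:** it moved about 2 cm around the time its lid was being shut, either from my sweep or from the announced knock. I measured it again before picking it up.

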